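# Swing the ware board into its bay and unload the drying carousel onto it

### The arm

A 7-joint arm with a two-finger parallel gripper is mounted at the origin on the work surface. World frame = base frame: x ahead of the robot, y to its left, z up, the work surface at z = 0. Lengths are in m, angles in degrees, forces in N, time in s.
With the tool pointing down it reaches from about 0.4 to 0.9 m from the base axis. Payload 5.5 kg.
Tool frame: the origin (TCP) lies at the very end of the fingers, on their centre line; the grasp point (between the pads) lies ctrl.grasp_offset behind it (ctrl.grasp_offset is the distance from the TCP to the grasp point, in m); z points along the fingers, y is the line along which they close (so a half turn about z gives the same grasp; the last joint's range is limited). The gripper opens to 85 mm and grips with 20 to 120 N. Pads are 22 mm wide; open, the fingers measure 114 mm over their backs; the gripper's body (76 mm by 85 mm) begins 54 mm behind the grasp point. The pads swing forward as they close: fully open they stand 13 mm farther back than shut.
Start: joints at [-60.779, 28.699, -24.465, 88.831, 12.651, 65.22, -12.049], TCP at [0.159, 0.63, 0.231] pointing down, gripper open.
Joint ranges: [-164.97, 164.97], [-17.58, 116.51], [-87.97, 89.64], [11.32, 138.91], [-80.73, 260.73], [10.89, 115.49], [-147.41, 147.41]. Speed limits (degrees/s): [147.25, 147.25, 180, 180, 180, 180, 180].

### API

Orientations are given as [roll, pitch, yaw] about the fixed x, y, z axes, in that order (R = Rz(yaw) Ry(pitch) Rx(roll)).
In Python, from station import ctrl, vision, workorder gives the robot as it stands.
- The arm moves only by the tool arm_command, never from a script. Its argument "series" is a list that holds one entry, the list of rows, each a list of 5 numbers: the shift along the tool's x, y, z in cm, then the turn about the tool's z in rad, then the opening, from 0 (shut) to 1 (fully open). In form: [[[x, y, z, turn, hand], ...]]. A call has 1 to 10 rows; each row shifts and turns the commanded pose from where the row before left it, along the tool's axes as they then stand; what a row does not reach is not made up. A row lasts 1/10 s, in which the tool goes at most 50 mm and 8.59 degrees, less where a joint would pass 70% of its speed; a pose out of reach is approached as far as the arm can. A call with a gripper value outside its range is refused whole. The fingers move at their own pace and stop on an object; "newtons" is the grip in N (left out, the last holds). Time passes only in rows, so rows that do not move let the fingers close. It gives the time, the measured TCP pose, the force, the opening and the grip force at its end, in the units of the state.
- ctrl.sense(): the state, without advancing time (a new reading comes with each control period).
- vision.capture(name): name is "side" or "top" or "wrist"; returns (picture, depth): 384x512x3 uint8, blue, green, red; 384x512 float32, m along the optical axis (not along the pixel's ray), 0 where there is no reading.
- vision.camera_params(name): a dict with "fx", "fy", "cx", "cy" (pixels), "origin" and "orientation" of the camera in the world. Camera axes: x right, y down, z forward; pixel columns grow to the right and rows downward; lengths in m; the calibration is good to about 2 mm. A picture is of the moment at which its call begins: read the wrist's pose just before it. camera_params takes no time and is no camera call; for the wrist camera it gives the pose at the moment of the call.
- workorder.hand_in(): hands the job in; it is judged then, once.
The state is a dict: "clock": time; "joint_pos": joint angles; "dq": joint speeds; "tau": joint torques, N m; "tool_pos": TCP position; "ee_rot": TCP orientation; "contact_force": force on the tool from outside, world axes, zero at the start; "wrist_torque": the same for the moment, N m; "opening": opening from 0.0 (shut) to 1.0 (fully open); "finger_force": force on a finger pad.
Only numpy, scipy, OpenCV 4.12 (cv2) and the standard library are available. Lean on these libraries where they do the work, as an engineer would, in place of code of your own. Each camera call takes 0.05 s, during which the arm holds its last target. There are 200 camera calls.

### The job

First get the empty plywood ware board into its bay on the bench: tuck its end in behind the blue post, swing the board round the post until its whole long edge lies flush against the dark steel back rail, and push it home against the end stop. Then unload all the dry mugs from the carousel, turning it from click to click (it has red hand pins for that) to bring those under the clear hood round to the open front, and set each mug down gently, never dropping it, upright on the board with its whole foot on the wood. At the end every mug stands on the board, the board is still home, the carousel rests in a click position, and the pen, brush and jar have been left alone.

Things in the scene. Friction and masses are not known exactly. Their poses are not given: they have to be found in the camera images.
- board: loose plywood ware board, 150 mm wide, 300 long, 16 thick, about 0.48 kg, flat on the bench (too wide to grasp: push its edges). Origin at the centre of its underside, x across the width, y along the length, z up. Starts askew: its -y end just outside the bay's pocket, its +y end swung out towards the robot (yaw 0.30 to 0.42 rad relative to the bay)
- bay: fixed bay for the board. Origin on the bench where the board's origin lies when it is home (axes then coincide); x towards the dark steel back rail, away from the robot; y along the rail, away from the end stop. Rail's inner face x = +75 mm, y -150 to +150; stop's face y = -150, x -16 to +79; both 28 high. Blue post at x -92, y -118: 156 mm free between post and rail
- post (a point): centre of the top of the bay's fixed blue post, 22 mm diameter, 55 mm tall
- carousel: fixed drying carousel. Origin on the bench on the turntable's axis; -x is its open front, z up. Turntable top at z = 48 mm, radius 170. In a click position its four stations (cork discs, 105 mm from the axis) lie at -x (front), +x, +y, -y. The clear hood covers x -37 to +193, y -208 to +208; roof at z 140 to 145, so only the front station is open from above
- turntable (a joint): angle of the turntable (rad), counter-clockwise from above positive, turns endlessly both ways. A spring ball clicks and holds it at every multiple of pi/2 (starts within 0.06 of 0); released within about 0.15 rad of one it pulls itself in, elsewhere it stays where left. Turning past a click takes 3 to 6 N at a pin
- pin1 (a point): centre of the top of one of four alike upright red hand pins (16 mm diameter, 70 tall, on the turntable 150 mm from its centre, halfway between stations). Pins 1 to 4 follow counter-clockwise. The frame turns with the turntable: z up, x from the centre to the station 45 degrees clockwise (from above) of pin1
- pin2 (a point): centre of the top of one of four alike upright red hand pins (16 mm diameter, 70 tall, on the turntable 150 mm from its centre, halfway between stations). Pins 1 to 4 follow counter-clockwise. The frame turns with the turntable: z up, x from the centre to the station 45 degrees clockwise (from above) of pin1
- pin3 (a point): centre of the top of one of four alike upright red hand pins (16 mm diameter, 70 tall, on the turntable 150 mm from its centre, halfway between stations). Pins 1 to 4 follow counter-clockwise. The frame turns with the turntable: z up, x from the centre to the station 45 degrees clockwise (from above) of pin1
- pin4 (a point): centre of the top of one of four alike upright red hand pins (16 mm diameter, 70 tall, on the turntable 150 mm from its centre, halfway between stations). Pins 1 to 4 follow counter-clockwise. The frame turns with the turntable: z up, x from the centre to the station 45 degrees clockwise (from above) of pin1
- mug1: dry pale pink clay espresso mug, straight round body 62 mm across, 66 tall, foot 54 across, open top, wall 5, about 150 g; origin at the centre of the foot, z up the mug, x towards its loop handle, which reaches 51 mm from the centre. May be absent (None). Starts on one of the turntable's four stations, handle pointing roughly outwards from the turntable's centre
- mug2: dry pale pink clay espresso mug, straight round body 62 mm across, 66 tall, foot 54 across, open top, wall 5, about 150 g; origin at the centre of the foot, z up the mug, x towards its loop handle, which reaches 51 mm from the centre. May be absent (None). Starts on one of the turntable's four stations, handle pointing roughly outwards from the turntable's centre
- mug3: dry pale pink clay espresso mug, straight round body 62 mm across, 66 tall, foot 54 across, open top, wall 5, about 150 g; origin at the centre of the foot, z up the mug, x towards its loop handle, which reaches 51 mm from the centre. May be absent (None). Starts on one of the turntable's four stations, handle pointing roughly outwards from the turntable's centre
- mug4: dry pale pink clay espresso mug, straight round body 62 mm across, 66 tall, foot 54 across, open top, wall 5, about 150 g; origin at the centre of the foot, z up the mug, x towards its loop handle, which reaches 51 mm from the centre. May be absent (None). Starts on one of the turntable's four stations, handle pointing roughly outwards from the turntable's centre
- slip_jar: bystander: closed glass jar with a white lid, 64 mm across, 85 mm tall, origin at the centre of its base; leave it alone
- pen: bystander: silver pen with a green cap, 150 mm long, 9 mm thick, lying behind the bay's rail, origin at the middle of its underside, x along it; leave it alone
- glaze_brush: bystander: brush, 170 mm long, lying on the bench on the robot's side of the bay, x along it; leave it alone

How it is judged:
By the outcome, as a careful person would: the job done as asked, in the order asked, and still so for the second after the job is handed in, with the robot touching nothing.
Of mug1, mug2, mug3, mug4 only 2 to 3 are there at a start; the rules pass over those that are not, and their reading is None.
At some moment in a run one of mug1, mug2, mug3, mug4 may be knocked a few centimetres aside while the robot is not near it.
It also fails if it takes over 210 s, if anything falls off the work surface, if the arm or the gripper's body presses on something with over 40 N, if the wrist force passes 120 N, or if a joint passes its speed limit or range.

## Working session

There is one attempt and no reset: what is moved stays moved. The work goes in short steps, Python scripts to look and compute and a tool call to move; the robot and the scene stay as the last step left them, time stands still between calls to the robot, and variables do not carry over. Pictures are saved under pics/ and viewed, at most 14 in all, crops included, and the job is handed in when it is done.

Besides the shell and the picture viewer there is one more tool, called after "Emit:" by a JSON object that holds its "fn" and its "kwargs", one argument or row to a line. arm_command: Moves the arm, as the interface text tells. Its arguments: {"type":"object","properties":{"series":{"type":"array","items":{"type":"array","items":{"type":"array","items":{"type":"number"}}}},"newtons":{"type":"number"}},"required":["series"]}

```bash
ls; mkdir -p pics; python3 - <<'E'
from station import ctrl, vision
import cv2,numpy as np
print(ctrl.sense(), ctrl.grasp_offset)
for n in ("top","side"):
    p,d=vision.capture(n); cv2.imwrite(f"pics/{n}0.png",cv2.resize(p,(800,600),interpolation=cv2.INTER_CUBIC)); np.save(f"pics/{n}0.npy",d); print(n,vision.camera_params(n))
E
```

```text
pics
{'clock': 0.0, 'joint_pos': array([-60.77988103,  28.75282694, -24.45265778,  88.89056752,
        12.65230965,  65.21944378, -12.04905067]), 'dq': array([ 0.08858003,  0.00020993, -0.02047618,  0.05366227,  0.04673181,
       -0.12939839, -0.00226162]), 'tau': array([-6.01951015e-04, -5.69513083e+01, -5.81661746e+00, -2.80940527e+01,
        1.05198997e-02,  1.23855297e-02,  8.26974542e-06]), 'tool_pos': array([0.15868061, 0.6296334 , 0.23027559]), 'ee_rot': array([-1.79890800e+02, -2.16884527e-03,  1.65863325e+02]), 'contact_force': array([-0.37996579,  0.04423875,  0.80238061]), 'wrist_torque': array([ 0.01065958, -0.00328928, -0.0190824 ]), 'finger_force': 0.0, 'opening': 1.000912612453194} 0.0187
top {'fx': 497.9241160628316, 'fy': 497.9241160628316, 'cx': 246.34606624201555, 'cy': 187.3866146591226, 'origin': array([0.41680239, 0.03442202, 1.33633747]), 'orientation': array([-175.62592543,    0.45646632,  -90.34703363])}
side {'fx': 351.5422302888478, 'fy': 351.5422302888478, 'cx': 251.0946381685833, 'cy': 190.08810429395493, 'origin': array([ 0.11955442, -0.68834388,  0.8071403 ]), 'orientation': array([-131.09011205,   -0.37585933,  -28.09610781])}
```

View pics/top0.png

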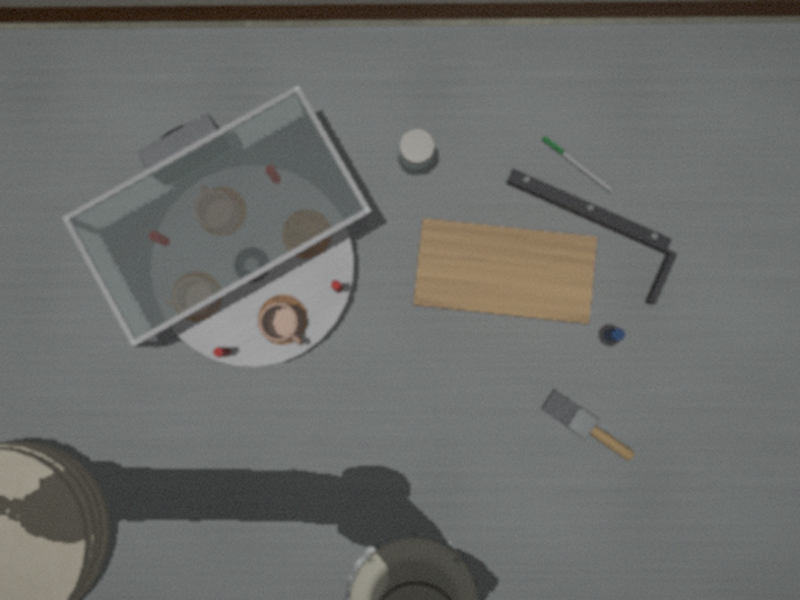

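View pics/side0.png

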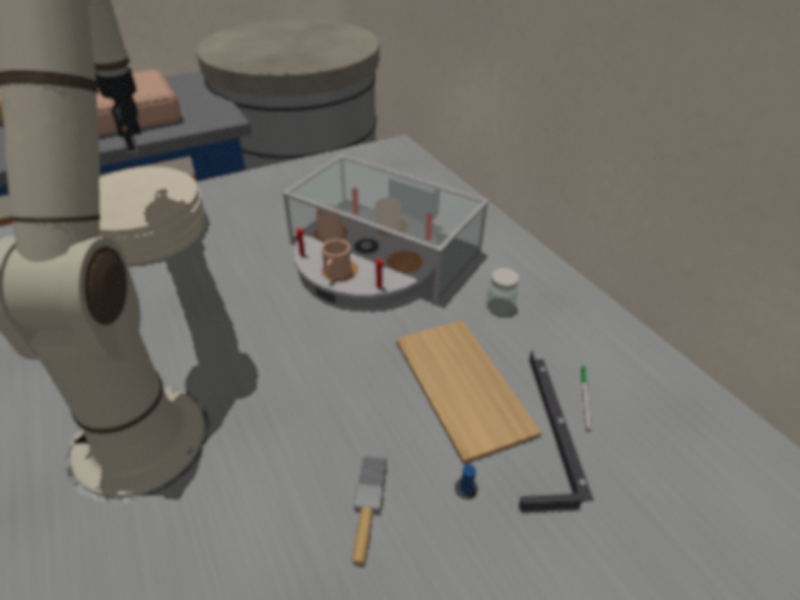

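The top view shows three mugs: front (283,320), left under the hood (197,297) and back under the hood (221,210). The right station (306,232) is empty. The board is at (505,270), the post at (617,334), the rail runs (512,177)–(668,245), and the stop is at (660,278).

```bash
cat > h.py <<'E'
import numpy as np, cv2
from scipy.spatial.transform import Rotation as R
from station import ctrl, vision, workorder
def rot(o): return R.from_euler('xyz',o,degrees=True).as_matrix()
def px2w(name,u,v,z,P=None):
    P=P or vision.camera_params(name)
    d=rot(P['orientation'])@np.array([(u-P['cx'])/P['fx'],(v-P['cy'])/P['fy'],1]); o=P['origin']
    return o+d*(z-o[2])/d[2]
def w2px(name,p,P=None):
    P=P or vision.camera_params(name)
    c=rot(P['orientation']).T@(np.array(p)-P['origin']); return np.array([P['cx']+P['fx']*c[0]/c[2],P['cy']+P['fy']*c[1]/c[2]])
E
python3 - <<'E'
from h import *
p,d=vision.capture("top")
a=p[105:235,255:440]; cv2.imwrite("pics/bay.png",cv2.resize(a,None,fx=4.3,fy=4.3,interpolation=cv2.INTER_CUBIC))
b=p[45:245,35:260]; cv2.imwrite("pics/car.png",cv2.resize(b,None,fx=3,fy=3,interpolation=cv2.INTER_CUBIC))
E
```

```text
(no output)
```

View pics/bay.png

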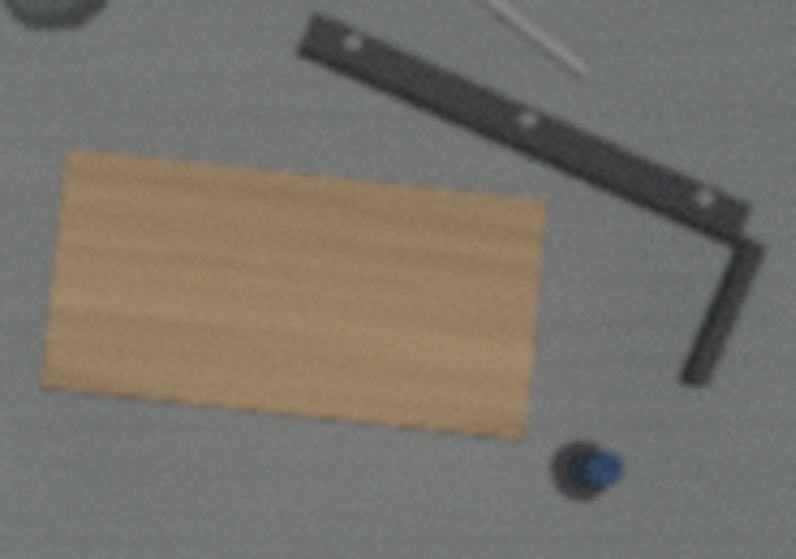

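View pics/car.png

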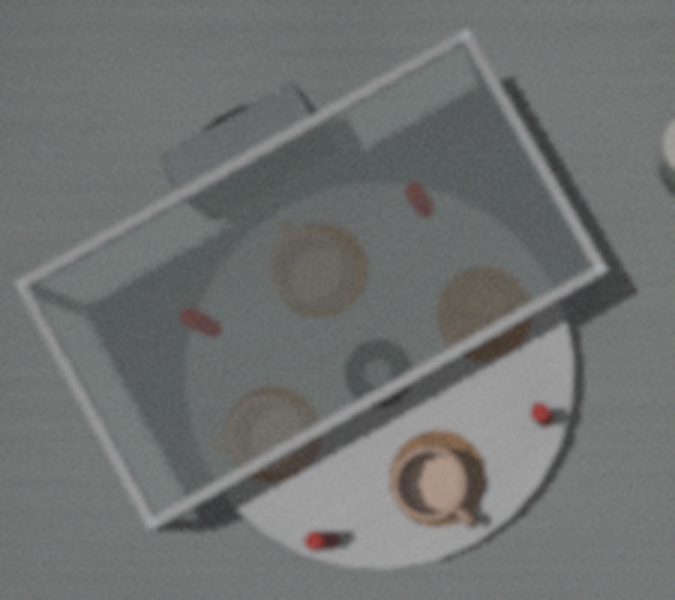

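```bash
python3 - <<'E'
from h import *
P=vision.camera_params('top')
B=lambda u,v,z: px2w('top',255+u/4.3,105+v/4.3,z,P)[:2]
C=lambda u,v,z: px2w('top',35+u/3,45+v/3,z,P)[:2]
np.set_printoptions(precision=4,suppress=True)
bc=np.array([B(*q,.016) for q in [(68,150),(546,200),(524,438),(42,386)]]);print('board corners',bc,bc.mean(0))
e=bc[0]-bc[1]+bc[3]-bc[2]; print('board y dir deg',np.degrees(np.arctan2(e[1],e[0])))
post=B(604,468,.055);print('post',post)
s=np.array([B(*q,.028) for q in [(353,42),(528,120),(705,198)]]);print('screws',s); e=s[0]-s[2]; 
a=np.array([B(*q,0.0) for q in [(298,54),(735,245)]]);print('rail bottom',a); e2=a[0]-a[1]
print(np.degrees(np.arctan2(e[1],e[0])),np.degrees(np.arctan2(e2[1],e2[0])))
ang=np.arctan2(e[1],e[0]); by=np.array([np.cos(ang),np.sin(ang)]); bx=np.array([by[1],-by[0]])
if bx[0]<0: bx=-bx
bay=post+.092*bx+.118*by
print('bay',bay,'bx',bx,'by',by,'bay yaw',np.degrees(np.arctan2(bx[1],bx[0])))
for n,q in (('screws',s),('railbot',a),('board',bc),('stop ends',np.array([B(680,380,.028),B(740,240,.028)]))): print(n,(q-bay)@np.c_[bx,by])
h=np.array([C(*q,.145) for q in [(467,33),(605,268),(152,524),(18,286)]]);print('hood',h)
f=(h[0]-h[1]+h[3]-h[2]);f/=np.linalg.norm(f);print('car yaw',np.degrees(np.arctan2(f[1],f[0])))
hc=h.mean(0);cc=hc-.078*f;print('axis',cc)
for q in [(541,411),(316,541)]: 
  w=C(*q,.118);print('pin',w,np.linalg.norm(w-cc),np.degrees(np.arctan2(*(w-cc)[::-1])))
print('mug front',C(438,478,.114),'station',cc-.105*f)
print('hub?',C(379,374,.05))
E
```

```text
board corners [[ 0.645  -0.022 ]
 [ 0.6115 -0.3182]
 [ 0.4639 -0.3007]
 [ 0.4979 -0.0045]] [ 0.5546 -0.1613]
board y dir deg 83.49549027235196
post [ 0.4443 -0.338 ]
screws [[ 0.7091 -0.1984]
 [ 0.6595 -0.3052]
 [ 0.6102 -0.4125]]
rail bottom [[ 0.708  -0.1686]
 [ 0.5845 -0.4399]]
65.19883369587798 65.53241200939648
bay [ 0.5773 -0.2694] bx [ 0.9078 -0.4195] by [0.4195 0.9078] bay yaw -24.801166304122024
screws [[ 0.0899  0.1198]
 [ 0.0896  0.002 ]
 [ 0.0899 -0.1161]]
railbot [[ 0.0763  0.1464]
 [ 0.078  -0.1517]]
board [[-0.0424  0.253 ]
 [ 0.0514 -0.0299]
 [-0.0898 -0.076 ]
 [-0.1833  0.2072]]
stop ends [[-0.0197 -0.1459]
 [ 0.0748 -0.1457]]
hood [[0.8319 0.1779]
 [0.6369 0.066 ]
 [0.433  0.4285]
 [0.6258 0.5407]]
car yaw 30.02491100400133
axis [0.5644 0.2642]
pin [0.5238 0.1197] 0.15012132627216884 -105.66316992398401
pin [0.4188 0.3032] 0.15072412113714737 165.01082418717976
mug front [0.4696 0.2045] station [0.4735 0.2117]
hub? [0.563 0.265]
```

```bash
cat >> h.py <<'E'
BAY=np.array([.5773,-.2694]);BX=np.array([.9078,-.4195]);BY=np.array([.4195,.9078]);POST=np.array([.4443,-.338]);CC=np.array([.5644,.2642])
def plan(*way,yaw=None):
    """print turn [rad] then tool-frame cm deltas from the current pose through world waypoints (x,y,z)"""
    s=ctrl.sense(); p=s['tool_pos'].copy(); y0=s['ee_rot'][2]; y=y0 if yaw is None else yaw
    dy=(y-y0+180)%360-180
    a=np.radians(y); X=np.array([[np.cos(a),np.sin(a),0],[np.sin(a),-np.cos(a),0],[0,0,-1]])
    print('t',round(s['clock'],1),'pos',p.round(4),'rot',s['ee_rot'].round(2),'F',s['contact_force'].round(1),'turn',round(-np.radians(dy),3))
    for w in way:
        d=X@(np.array(w)-p)*100; print('  to',w,'cm',d.round(2),'len',round(np.linalg.norm(d),1)); p=np.array(w)
def w2b(q): return (np.asarray(q)[...,:2]-BAY)@np.c_[BX,BY]
def b2w(x,y): return BAY+x*BX+y*BY
E
python3 - <<'E'
from h import *
m=np.array([.5715,-.0133]); u=np.array([.113,.9936])
a=m+.045*u
plan((*a,.23),(*a,.008),(*(m+.0145*u),.008),yaw=173.5)
E
```

```text
t 0.1 pos [0.1587 0.6298 0.2305] rot [-179.91   -0.    165.86] F [-1.  -0.2  0.4] turn -0.133
  to (np.float64(0.576585), np.float64(0.031412), 0.23) cm [-4.830e+01 -5.472e+01  5.000e-02] len 73.0
  to (np.float64(0.576585), np.float64(0.031412), 0.008) cm [ 0.   0.  22.2] len 22.2
  to (np.float64(0.5731385), np.float64(0.0011072000000000026), 0.008) cm [-0.   -3.05  0.  ] len 3.1
```

Emit:
{"fn": "arm_command", "kwargs": {
  "series": [
    [[0,0,0,-0.067,0],[0,0,0,-0.067,0],[-2.6,-3.0,0,0,0],[-2.6,-3.0,0,0,0],[-2.6,-3.0,0,0,0],[-2.6,-3.0,0,0,0],[-2.6,-3.0,0,0,0],[-2.6,-3.0,0,0,0],[-2.6,-3.0,0,0,0],[-2.6,-3.0,0,0,0]]
  ],
  "newtons": 30
}}

```text
clock: 1.15
tool_pos: [0.3391, 0.3668, 0.2312]
ee_rot: [-180.0, -0.0, 173.5]
contact_force: [0.9, 0.3, 0.7]
opening: -0.004
finger_force: 0.0
```

Emit:
{"fn": "arm_command", "kwargs": {
  "series": [
    [[-3.04,-3.4,0,0,0],[-3.04,-3.4,0,0,0],[-3.04,-3.4,0,0,0],[-3.04,-3.4,0,0,0],[-3.04,-3.4,0,0,0],[-3.04,-3.4,0,0,0],[-3.04,-3.4,0,0,0],[-3.04,-3.4,0,0,0],[-3.04,-3.4,0,0,0],[0,0,0,0,0]]
  ]
}}

```text
clock: 2.15
tool_pos: [0.5786, 0.0253, 0.2309]
ee_rot: [-179.8, 0.1, 173.0]
contact_force: [-0.2, -0.9, -0.3]
opening: -0.001
finger_force: 0.0
```

Emit:
{"fn": "arm_command", "kwargs": {
  "series": [
    [[0,0,4,0,0],[0,0,4,0,0],[0,0,4,0,0],[0,0,4,0,0],[0,0,3,0,0],[0,0,2.3,0,0],[0,0,1,0,0],[0,0,0,0,0]]
  ]
}}

```text
clock: 2.95
tool_pos: [0.5743, 0.0339, 0.0068]
ee_rot: [-180.0, -0.2, 173.6]
contact_force: [-0.6, 0.5, 0.6]
opening: -0.004
finger_force: 0.0
```

Emit:
{"fn": "arm_command", "kwargs": {
  "series": [
    [[0,-1,0,0,0],[0,-1,0,0,0],[0,-1,0,0,0],[0,-1,0,0,0],[0,-1,0,0,0],[0,-1,0,0,0],[0,-0.5,0,0,0],[0,0,0,0,0]]
  ]
}}

```text
clock: 3.75
tool_pos: [0.5699, -0.0309, 0.0096]
ee_rot: [179.9, 0.2, 173.5]
contact_force: [0.5, 2.5, 4.6]
opening: -0.0
finger_force: 4.6
```

```bash
cat >> h.py <<'E'
def board(save=None):
    p,d=vision.capture('top'); P=vision.camera_params('top')
    hsv=cv2.cvtColor(cv2.GaussianBlur(p,(3,3),0),cv2.COLOR_BGR2HSV)
    m=cv2.inRange(hsv,(8,70,70),(25,255,255)); m[:,:255]=0; m[225:]=0
    m=cv2.morphologyEx(m,cv2.MORPH_OPEN,np.ones((3,3)))
    c=max(cv2.findContours(m,0,2)[0],key=cv2.contourArea)[:,0]
    w=np.array([px2w('top',u,v,.016,P)[:2] for u,v in c]); b=w2b(w)*1000
    r=cv2.minAreaRect(b.astype(np.float32)); q=cv2.boxPoints(r)
    print('board area',cv2.contourArea(c),'rect bay mm',r,'\n',q.round(1).tolist())
    if save: cv2.imwrite(f'pics/{save}.png',cv2.resize(p[70:235,215:440],None,fx=3.5,fy=3.5,interpolation=cv2.INTER_CUBIC))
    return q
E
python3 - <<'E'
from h import *
board('b1'); plan()
E
```

```text
board area 3802.0 rect bay mm ((-43.521175384521484, 23.489845275878906), (147.10076904296875, 207.20008850097656), 18.603984832763672) 
 [[-146.3000030517578, 98.19999694824219], [-80.19999694824219, -98.19999694824219], [59.20000076293945, -51.20000076293945], [-6.900000095367432, 145.10000610351562]]
t 3.8 pos [ 0.5699 -0.031   0.0096] rot [1.7993e+02 1.6000e-01 1.7352e+02] F [0.5 2.5 5.3] turn -0.0
```

View pics/b1.png

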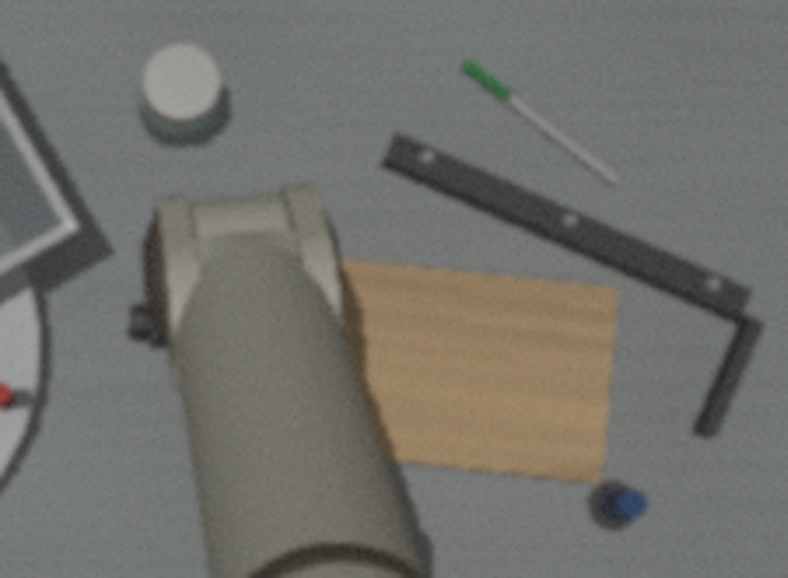

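The board has slid about 23 mm along its axis, still at yaw 18.6°. Its end corners clear the post, so I'll keep pushing.

Emit:
{"fn": "arm_command", "kwargs": {
  "series": [
    [[0,-0.7,0,0,0],[0,-0.7,0,0,0],[0,-0.7,0,0,0],[0,-0.7,0,0,0],[0,-0.5,0,0,0],[0,0,0,0,0]]
  ]
}}

```text
clock: 4.4
tool_pos: [0.5663, -0.0632, 0.0096]
ee_rot: [179.9, 0.2, 173.5]
contact_force: [-0.4, 3.8, 4.7]
opening: -0.003
finger_force: 4.9
```

```bash
python3 - <<'E'
from h import *
board(); plan()
E
```

```text
board area 3612.0 rect bay mm ((-31.780303955078125, -13.377754211425781), (148.420654296875, 193.76536560058594), 18.40569305419922) 
 [[-132.8000030517578, 55.099998474121094], [-71.5999984741211, -128.6999969482422], [69.19999694824219, -81.9000015258789], [8.0, 102.0]]
t 4.5 pos [ 0.5663 -0.0632  0.0096] rot [1.7991e+02 1.6000e-01 1.7355e+02] F [0.6 3.3 4.4] turn -0.0
```

```bash
python3 - <<'E'
from h import *
s=ctrl.sense()['tool_pos'];q=b2w(-.185,.077); r=b2w(-.1595,.086); u=np.array([.113,.9936])
a=s[:2]+.03*u
plan((*a,.0096),(*a,.08),(*q,.08),(*q,.009),(*r,.009),yaw=173.5)
print(w2b([[.36,-.24]]))
E
```

```text
t 4.5 pos [ 0.5663 -0.0632  0.0096] rot [1.7991e+02 1.6000e-01 1.7355e+02] F [0.6 3.3 4.4] turn 0.001
  to (np.float64(0.5696512340440857), np.float64(-0.033439995760442306), 0.0096) cm [ 0.  3. -0.] len 3.0
  to (np.float64(0.5696512340440857), np.float64(-0.033439995760442306), 0.08) cm [ 0.    0.   -7.04] len 7.0
  to (np.float64(0.4416585), np.float64(-0.12189189999999997), 0.08) cm [ 11.72 -10.24   0.  ] len 15.6
  to (np.float64(0.4416585), np.float64(-0.12189189999999997), 0.009) cm [0.  0.  7.1] len 7.1
  to (np.float64(0.4685829), np.float64(-0.12441894999999997), 0.009) cm [-2.7   0.05  0.  ] len 2.7
[[-0.20959824 -0.06446803]]
```

Emit:
{"fn": "arm_command", "kwargs": {
  "series": [
    [[0,1.5,0,0,0],[0,1.5,0,0,0],[0,0,-3.5,0,0],[0,0,-3.5,0,0],[2.9,-2.56,0,0,0],[2.9,-2.56,0,0,0],[2.9,-2.56,0,0,0],[3.0,-2.56,0,0,0],[0,0,3.0,0,0],[0,0,3.0,0,0]]
  ]
}}

```text
clock: 5.45
tool_pos: [0.4405, -0.1233, 0.0187]
ee_rot: [-180.0, 0.2, 173.4]
contact_force: [1.1, -0.4, -0.5]
opening: -0.002
finger_force: 0.0
```

Emit:
{"fn": "arm_command", "kwargs": {
  "series": [
    [[0,0,1.0,0,0],[0,0,0.2,0,0],[-0.9,0,0,0,0],[-0.9,0,0,0,0],[-0.9,0,0,0,0],[0,0,0,0,0]]
  ]
}}

```text
clock: 6.05
tool_pos: [0.4705, -0.1259, 0.0074]
ee_rot: [-180.0, 0.2, 173.6]
contact_force: [-0.1, 0.1, 0.4]
opening: -0.0
finger_force: 0.0
```

Emit:
{"fn": "arm_command", "kwargs": {
  "series": [
    [[-0.69,0,0,0.032,0],[-0.69,0,0,0.032,0],[-0.69,0,0,0.032,0],[-0.69,0,0,0.032,0],[-0.69,0,0,0.032,0],[-0.69,0,0,0.032,0],[-0.69,0,0,0.032,0],[0,0,0,0,0]]
  ]
}}

```text
clock: 6.85
tool_pos: [0.5147, -0.1348, 0.006]
ee_rot: [180.0, -0.0, 160.7]
contact_force: [-0.6, 1.0, -0.7]
opening: 0.002
finger_force: 0.3
```

```bash
python3 - <<'E'
from h import *
board('b2'); plan(); print(w2b(ctrl.sense()['tool_pos']))
E
```

```text
board area 3746.5 rect bay mm ((-17.02556610107422, 28.406661987304688), (152.87271118164062, 296.1488952636719), 7.321404457092285) 
 [[-111.69999694824219, 165.5], [-74.0, -128.1999969482422], [77.69999694824219, -108.69999694824219], [39.900001525878906, 185.0]]
t 6.9 pos [ 0.5146 -0.1352  0.0061] rot [ 1.7999e+02 -1.0000e-02  1.6071e+02] F [-0.7  1.1 -0.6] turn -0.0
[-0.11317257  0.09553177]
```

View pics/b2.png

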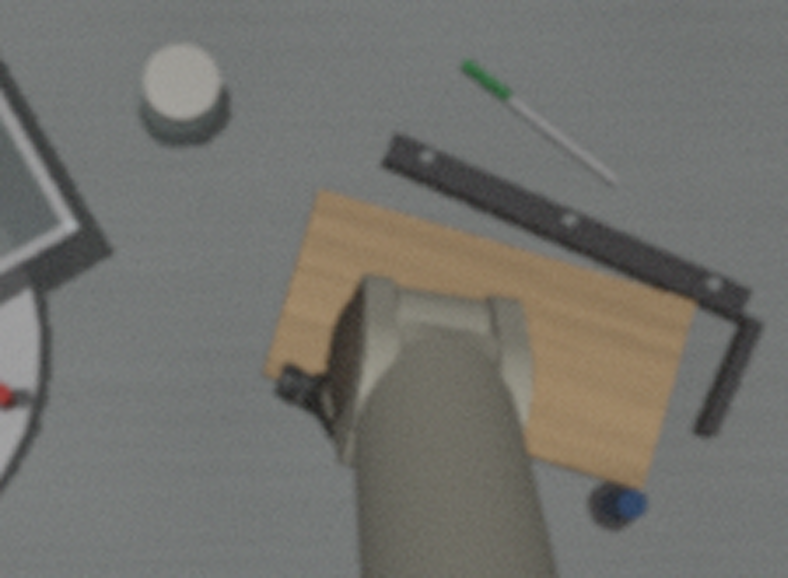

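The board is at about 7°, tucked behind the post with its right corner near the rail. I'll continue the swing.

Emit:
{"fn": "arm_command", "kwargs": {
  "series": [
    [[-0.55,0,0,0.024,0],[-0.55,0,0,0.024,0],[-0.55,0,0,0.024,0],[-0.55,0,0,0.024,0],[-0.3,0,0,0,0],[-0.2,0,0,0,0],[0,0,0,0,0]]
  ]
}}

```text
clock: 7.6
tool_pos: [0.5397, -0.146, 0.0063]
ee_rot: [-180.0, 0.0, 155.2]
contact_force: [0.5, 1.4, -0.5]
opening: -0.002
finger_force: 0.8
```

```bash
python3 - <<'E'
from h import *
board(); plan(); print(w2b(ctrl.sense()['tool_pos']))
E
```

```text
board area 3440.0 rect bay mm ((0.7512969970703125, 19.123809814453125), (151.90699768066406, 295.8804626464844), 0.09775000810623169) 
 [[-75.5, 166.89999389648438], [-74.9000015258789, -128.89999389648438], [77.0, -128.6999969482422], [76.5, 167.1999969482422]]
t 7.7 pos [ 0.5397 -0.146   0.0063] rot [-1.800e+02  3.000e-02  1.552e+02] F [-0.   1.7 -0.7] turn -0.0
[-0.08590068  0.09624342]
```

Emit:
{"fn": "arm_command", "kwargs": {
  "series": [
    [[1.5,0,0,0,0],[0.5,0,-3.5,0,0],[0,0,-3.5,0,0],[-3.9,4.0,0,0,0],[-3.9,4.0,0,0,0],[-3.8,4.0,0,0,0],[0,0,3.0,0,0],[0,0,3.0,0,0],[0,0,0.7,0,0],[0,0,0,0,0]]
  ]
}}

```text
clock: 8.65
tool_pos: [0.6601, -0.0839, 0.0081]
ee_rot: [-179.9, -0.1, 155.2]
contact_force: [0.9, -0.4, 0.2]
opening: 0.002
finger_force: 0.0
```

Emit:
{"fn": "arm_command", "kwargs": {
  "series": [
    [[0,-1,0,0,0],[0,-1,0,0,0],[0,-1,0,0,0],[0,-0.6,0,0,0],[0,-0.5,0,0,0],[0,-0.5,0,0,0],[0,-0.5,0,0,0],[0,-0.4,0,0,0],[0,0,0,0,0]]
  ]
}}

```text
clock: 9.55
tool_pos: [0.6418, -0.1279, 0.011]
ee_rot: [179.6, 0.2, 155.4]
contact_force: [5.8, 10.4, 2.3]
opening: -0.001
finger_force: 5.5
```

```bash
python3 - <<'E'
from h import *
board(); plan(); print(w2b(ctrl.sense()['tool_pos']))
E
```

```text
board area 3077.5 rect bay mm ((1.01025390625, -53.93212127685547), (194.48245239257812, 151.89073181152344), 89.96611785888672) 
 [[-75.0, -151.10000610351562], [76.9000015258789, -151.1999969482422], [77.0, 43.29999923706055], [-74.9000015258789, 43.400001525878906]]
t 9.6 pos [ 0.6418 -0.1278  0.011 ] rot [179.58   0.22 155.4 ] F [ 5.2 10.1  3.5] turn -0.0
[-0.00084377  0.15554984]
```

Emit:
{"fn": "arm_command", "kwargs": {
  "series": [
    [[0,-0.15,0,0,0],[0,0,0,0,0],[0,1.5,0,0,0],[0,1.5,-3.5,0,0],[0,0,-3.5,0,0],[3,-4,0,0,0],[3,-4,0,0,0],[3,-4,0,0,0],[3,-4,0,0,0],[0,-2.5,0,0,0]]
  ]
}}

```text
clock: 10.6
tool_pos: [0.4562, -0.2263, 0.0787]
ee_rot: [-179.9, -0.4, 155.0]
contact_force: [0.9, -0.7, -0.1]
opening: 0.004
finger_force: 0.0
```

Emit:
{"fn": "arm_command", "kwargs": {
  "series": [
    [[0,0,3.0,0,0],[0,0,3.0,0,0],[0,0,1.0,0,0],[-1,0,0,0,0],[-1,0,0,0,0],[-0.6,0,0,0,0],[-0.5,0,0,0,0],[-0.4,0,0,0,0],[-0.3,0,0,0,0],[0,0,0,0,0]]
  ]
}}

```text
clock: 11.6
tool_pos: [0.4967, -0.24, 0.0091]
ee_rot: [180.0, -0.2, 155.2]
contact_force: [-2.8, 1.9, 3.0]
opening: 0.0
finger_force: 2.0
```

```bash
python3 - <<'E'
from h import *
board(); plan(); print(w2b(ctrl.sense()['tool_pos']))
E
```

```text
board area 3639.5 rect bay mm ((1.8420639038085938, -1.2056732177734375), (150.34869384765625, 299.4857177734375), 0.5562433004379272) 
 [[-74.80000305175781, 147.8000030517578], [-71.9000015258789, -151.6999969482422], [78.5, -150.1999969482422], [75.5999984741211, 149.3000030517578]]
t 11.7 pos [ 0.4967 -0.24    0.0091] rot [ 1.8000e+02 -1.6000e-01  1.5521e+02] F [-3.8  2.9  3.5] turn -0.0
[-0.08549763 -0.00714807]
```

Emit:
{"fn": "arm_command", "kwargs": {
  "series": [
    [[-0.2,0,0,0,0],[-0.2,0,0,0,0],[0,0,0,0,0]]
  ]
}}

```text
clock: 11.95
tool_pos: [0.4969, -0.2401, 0.0084]
ee_rot: [-180.0, -0.6, 155.2]
contact_force: [-10.9, 5.9, 9.9]
opening: 0.002
finger_force: 6.1
```

```bash
python3 - <<'E'
from h import *
board('b3'); print(w2b(ctrl.sense()['tool_pos']))
E
```

```text
board area 3570.0 rect bay mm ((1.60540771484375, -1.064361572265625), (150.9346923828125, 299.0204162597656), 0.18373778462409973) 
 [[-74.30000305175781, 148.1999969482422], [-73.4000015258789, -150.8000030517578], [77.5999984741211, -150.3000030517578], [76.5999984741211, 148.6999969482422]]
[-0.08531442 -0.00719212]
```

View pics/b3.png

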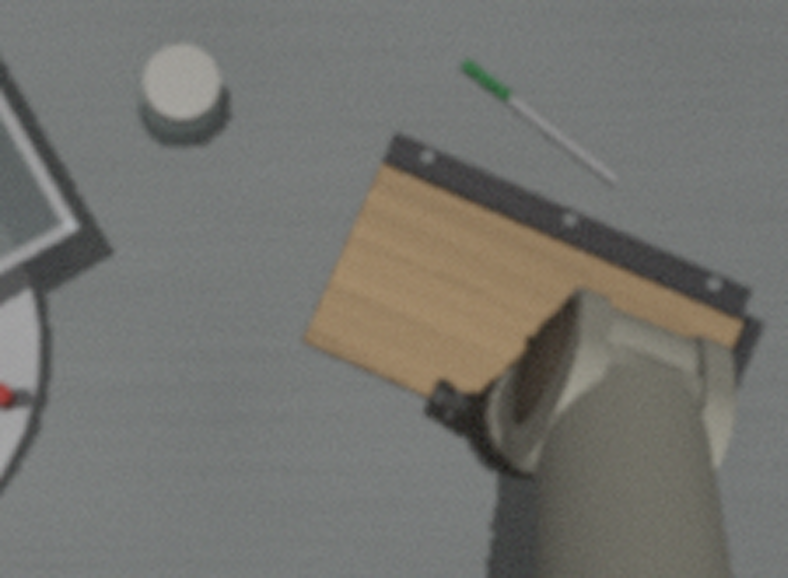

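The board is home: 12 N of push no longer moves it. Next, the front mug.

Emit:
{"fn": "arm_command", "kwargs": {
  "series": [
    [[1.5,0,0,0,0],[1.5,0,-3,0,0.5],[0,0,-4,0,1],[0,0,-4,0,1],[0,0,-4,0,1],[0,0,0,0,1]]
  ]
}}

```text
clock: 12.6
tool_pos: [0.479, -0.232, 0.1654]
ee_rot: [180.0, 0.7, 155.2]
contact_force: [2.0, 0.2, 0.2]
opening: 0.849
finger_force: 0.0
```

```bash
cat >> h.py <<'E'
BAY=BAY+.0012*BX   # flush board centre as measured
def topcrop(save):
    p,d=vision.capture('top')
    cv2.imwrite(f'pics/{save}.png',cv2.resize(p[70:260,60:260],None,fx=3,fy=3,interpolation=cv2.INTER_CUBIC)); return p,d
def C(u,v,z): return px2w('top',60+u/3,70+v/3,z)[:2]
E
python3 - <<'E'
from h import *
p,d=topcrop('c1'); print(ctrl.sense()['joint_pos'].round(1))
plan()
E
```

```text
[ 2.270e+01  1.910e+01  2.000e-01  1.108e+02 -1.000e-01  4.950e+01
  8.820e+01]
t 12.7 pos [ 0.4774 -0.2312  0.1628] rot [179.99   0.5  155.2 ] F [ 0.4  0.  -0.2] turn -0.0
```

View pics/c1.png

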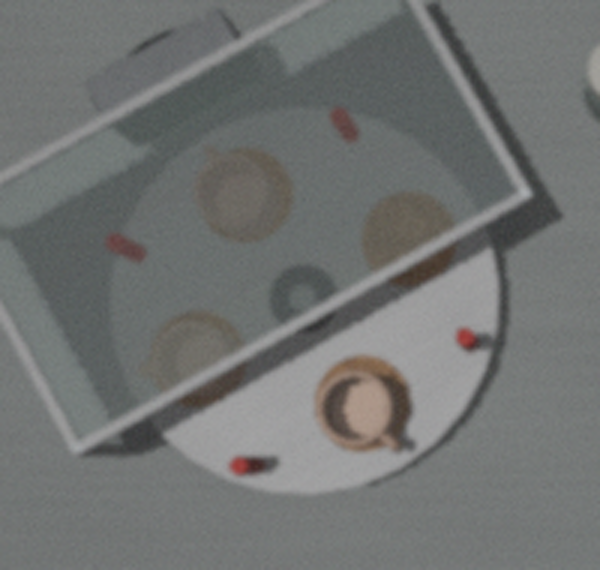

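The crop shows the front mug at (363,404) with its handle towards (405,440), and pins at (467,338) and (243,465). I'll get the rim from the depth image.

```bash
cat >> h.py <<'E'
def cloud(name='top'):
    P=vision.camera_params(name); p,d=vision.capture(name); v,u=np.indices(d.shape)
    c=np.stack([(u-P['cx'])/P['fx']*d,(v-P['cy'])/P['fy']*d,d],-1)
    return p,d,c@rot(P['orientation']).T+P['origin']
def rim(cx,cy,z0,z1,rad=.07,name='top'):
    p,d,w=cloud(name)
    k=(d>0)&(np.hypot(w[...,0]-cx,w[...,1]-cy)<rad)&(w[...,2]>z0)&(w[...,2]<z1); q=w[k]
    print('n',len(q))
    if len(q)>20:
        (x,y),r=cv2.minEnclosingCircle(np.float32(q[:,:2]*1000)); print('circ',x,y,r,'median',np.median(q,0).round(4),'z95',np.percentile(q[:,2],95).round(4),
          'x',np.percentile(q[:,0],[1,99]).round(4),'y',np.percentile(q[:,1],[1,99]).round(4))
    return q
E
python3 - <<'E'
from h import *
q=rim(.4696,.2045,.10,.135)
p=cv2.imread('pics/c1.png'); cv2.imwrite('pics/m1.png',cv2.resize(p[340:470,300:430],(780,600)[:1]*2 and (600,600),interpolation=cv2.INTER_CUBIC))
np.save('pics/q.npy',q)
H,_,_=np.histogram2d(q[:,0]*1000,q[:,1]*1000,bins=[np.arange(420,525,6),np.arange(150,255,6)]);print(H.astype(int))
E
```

```text
n 199
circ 460.5511779785156 206.95748901367188 39.11687088012695 median [0.4606 0.2072 0.1127] z95 0.1174 x [0.436  0.4952] y [0.1787 0.2417]
[[0 0 0 0 0 0 0 0 0 0 0 0 0 0 0 0 0]
 [0 0 0 0 0 0 0 0 0 0 0 0 0 0 0 0 0]
 [0 0 0 0 2 3 1 0 0 3 2 1 0 0 0 0 0]
 [0 0 0 0 1 5 7 6 5 5 2 4 7 3 0 0 0]
 [0 0 0 0 0 0 6 3 0 0 0 0 0 4 2 0 0]
 [0 0 0 0 0 3 6 1 0 0 0 0 0 2 7 1 0]
 [0 0 0 0 0 4 2 0 0 0 0 0 0 0 3 2 0]
 [0 0 0 0 0 6 0 0 0 0 0 0 0 0 4 2 0]
 [0 0 0 0 0 4 1 0 0 0 0 0 0 0 6 3 0]
 [0 0 0 0 0 3 2 0 0 0 0 0 0 0 5 1 0]
 [0 0 0 0 0 1 6 2 0 0 0 0 0 5 5 0 0]
 [0 0 0 0 0 0 1 5 2 0 0 2 4 5 0 0 0]
 [0 0 0 0 0 0 0 1 3 5 4 6 2 0 0 0 0]
 [0 0 0 0 0 0 0 0 0 0 0 0 0 0 0 0 0]
 [0 0 0 0 0 0 0 0 0 0 0 0 0 0 0 0 0]
 [0 0 0 0 0 0 0 0 0 0 0 0 0 0 0 0 0]
 [0 0 0 0 0 0 0 0 0 0 0 0 0 0 0 0 0]]
```

View pics/m1.png

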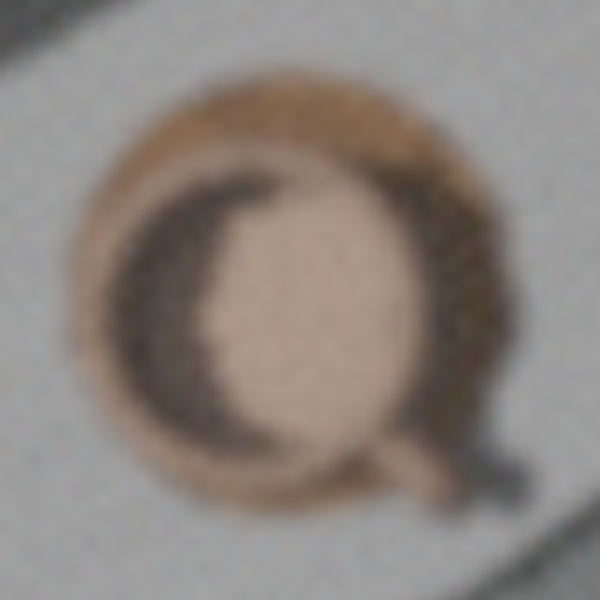

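```bash
python3 - <<'E'
from h import *
plan((.4655,.209,.19),(.4655,.209,.072),yaw=-140)
E
```

```text
t 12.7 pos [ 0.4757 -0.2305  0.1607] rot [180.     0.25 155.21] F [-0.3  0.1 -0.6] turn -1.131
  to (0.4655, 0.209, 0.19) cm [-27.46  34.32  -2.93] len 44.1
  to (0.4655, 0.209, 0.072) cm [ 0.   0.  11.8] len 11.8
```

Emit:
{"fn": "arm_command", "kwargs": {
  "series": [
    [[0,0,-1.35,-0.1414,1],[0,0,-1.35,-0.1414,1],[0,0,0,-0.1414,1],[0,0,0,-0.1414,1],[0,0,0,-0.1414,1],[0,0,0,-0.1414,1],[0,0,0,-0.1414,1],[0,0,0,-0.1414,1],[0,0,0,0,1]]
  ]
}}

```text
clock: 13.6
tool_pos: [0.4736, -0.2294, 0.1846]
ee_rot: [179.8, -0.0, -140.0]
contact_force: [-0.6, 1.6, -0.7]
opening: 0.999
finger_force: 0.0
```

```bash
python3 - <<'E'
from h import *
plan((.4655,.209,.19),(.4655,.209,.072),yaw=-140)
E
```

```text
t 13.6 pos [ 0.4736 -0.2294  0.1846] rot [ 179.84   -0.   -140.04] F [-0.6  1.6 -0.7] turn -0.001
  to (0.4655, 0.209, 0.19) cm [-27.56  34.11  -0.54] len 43.9
  to (0.4655, 0.209, 0.072) cm [ 0.   0.  11.8] len 11.8
```

Emit:
{"fn": "arm_command", "kwargs": {
  "series": [
    [[-2.756,3.411,-0.05,0,1],[-2.756,3.411,-0.05,0,1],[-2.756,3.411,-0.05,0,1],[-2.756,3.411,-0.05,0,1],[-2.756,3.411,-0.05,0,1],[-2.756,3.411,-0.05,0,1],[-2.756,3.411,-0.05,0,1],[-2.756,3.411,-0.05,0,1],[-2.756,3.411,-0.05,0,1],[-2.756,3.411,-0.05,0,1]]
  ]
}}

```text
clock: 14.6
tool_pos: [0.4654, 0.2101, 0.1903]
ee_rot: [180.0, -0.1, -140.0]
contact_force: [0.8, -0.1, 0.4]
opening: 1.001
finger_force: 0.0
```

Emit:
{"fn": "arm_command", "kwargs": {
  "series": [
    [[0,0,0,0,1],[0,0,0,0,1]]
  ]
}}

```text
clock: 14.8
tool_pos: [0.4652, 0.2098, 0.1902]
ee_rot: [179.9, -0.1, -139.8]
contact_force: [1.0, -0.6, 0.2]
opening: 1.001
finger_force: 0.0
```

```bash
python3 - <<'E'
from h import *
plan((.4655,.209,.19),(.4655,.209,.072),yaw=-140)
q=rim(.4655,.209,.10,.125,name='wrist')
p,_=vision.capture('wrist'); cv2.imwrite('pics/w1.png',p)
for n in (0,1): print(n, (np.percentile(q[:,n],1)+np.percentile(q[:,n],99))/2)
E
```

```text
t 14.8 pos [0.4652 0.2098 0.1902] rot [ 1.7992e+02 -9.0000e-02 -1.3980e+02] F [ 1.  -0.6  0.2] turn 0.003
  to (0.4655, 0.209, 0.19) cm [ 0.02 -0.08  0.02] len 0.1
  to (0.4655, 0.209, 0.072) cm [ 0.   0.  11.8] len 11.8
n 2119
circ 461.5560607910156 208.08367919921875 38.895530700683594 median [0.4641 0.2109 0.1139] z95 0.1155 x [0.4351 0.4963] y [0.1812 0.2432]
0 0.4656749321323338
1 0.2121825881503221
```

View pics/w1.png

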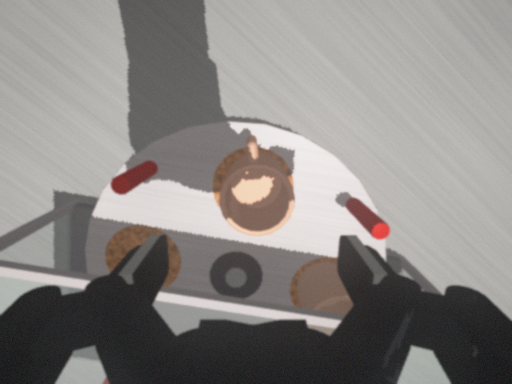

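Emit:
{"fn": "arm_command", "kwargs": {
  "series": [
    [[-0.1,0.05,3,0,1],[0,0,3,0,1],[0,0,3,0,1],[0,0,2,0,1],[0,0,0.8,0,1],[0,0,0,0,1],[0,0,0,0,0.6],[0,0,0,0,0.4],[0,0,0,0,0.4],[0,0,0,0,0.4]]
  ],
  "newtons": 30
}}

```text
clock: 15.9
tool_pos: [0.4676, 0.2099, 0.0748]
ee_rot: [-179.9, 0.1, -140.0]
contact_force: [-0.8, -1.4, 5.3]
opening: 0.729
finger_force: 33.0
```

Emit:
{"fn": "arm_command", "kwargs": {
  "series": [
    [[0,0,0,0,0.4],[0,0,-1,0,0.4],[0,0,-2,0,0.4],[0,0,-3,0,0.4],[0,0,-3,0,0.4],[0,0,-3,0,0.4],[0,0,0,0,0.4]]
  ]
}}

```text
clock: 16.6
tool_pos: [0.4693, 0.2111, 0.1981]
ee_rot: [-179.8, 0.5, -140.0]
contact_force: [0.4, 1.1, -0.5]
opening: 0.728
finger_force: 33.3
```

```bash
python3 - <<'E'
from h import *
q=b2w(-.005,-.095)
plan((*q,.19),yaw=155.2)
E
```

```text
t 16.6 pos [0.4693 0.2111 0.1981] rot [-179.82    0.46 -139.97] F [ 0.4  1.1 -0.5] turn 1.131
  to (np.float64(0.5339978600000002), np.float64(-0.3540469), 0.19) cm [-29.58 -48.59   0.81] len 56.9
```

Emit:
{"fn": "arm_command", "kwargs": {
  "series": [
    [[0,0,0,0.1414,0.4],[0,0,0,0.1414,0.4],[0,0,0,0.1414,0.4],[0,0,0,0.1414,0.4],[0,0,0,0.1414,0.4],[0,0,0,0.1414,0.4],[0,0,0,0.1414,0.4],[0,0,0,0.1414,0.4],[-2.11,-3.47,0,0,0.4],[-2.11,-3.47,0,0,0.4]]
  ]
}}

```text
clock: 17.6
tool_pos: [0.4751, 0.1294, 0.1929]
ee_rot: [-180.0, -0.0, 155.4]
contact_force: [0.7, -0.4, -0.9]
opening: 0.727
finger_force: 33.4
```

Emit:
{"fn": "arm_command", "kwargs": {
  "series": [
    [[-2.11,-3.47,0,0,0.4],[-2.11,-3.47,0,0,0.4],[-2.11,-3.47,0,0,0.4],[-2.11,-3.47,0,0,0.4],[-2.11,-3.47,0,0,0.4],[-2.11,-3.47,0,0,0.4],[-2.11,-3.47,0,0,0.4],[-2.11,-3.47,0,0,0.4],[-2.11,-3.47,0,0,0.4],[-2.11,-3.47,0,0,0.4]]
  ]
}}

```text
clock: 18.6
tool_pos: [0.5212, -0.2759, 0.1928]
ee_rot: [180.0, -0.1, 155.2]
contact_force: [0.8, 0.8, -0.8]
opening: 0.725
finger_force: 33.4
```

Emit:
{"fn": "arm_command", "kwargs": {
  "series": [
    [[-2.11,-3.47,0,0,0.4],[-2.11,-3.47,0,0,0.4],[0,0,0,0,0.4],[0,0,0,0,0.4]]
  ]
}}

```text
clock: 19.0
tool_pos: [0.5298, -0.3562, 0.1922]
ee_rot: [180.0, -0.1, 155.1]
contact_force: [0.7, 1.1, -1.9]
opening: 0.726
finger_force: 33.5
```

```bash
python3 - <<'E'
from h import *
q=b2w(-.005,-.095)
plan((*q,.06),(*q,.043),yaw=155.2); print(ctrl.sense()['finger_force'],w2b(ctrl.sense()['tool_pos']))
p,_=vision.capture('side'); cv2.imwrite('pics/s1.png',p)
E
```

```text
t 19.0 pos [ 0.5298 -0.3562  0.1922] rot [ 1.7999e+02 -1.1000e-01  1.5505e+02] F [ 0.7  1.1 -1.9] turn -0.003
  to (np.float64(0.5339978600000002), np.float64(-0.3540469), 0.06) cm [-0.29  0.37 13.22] len 13.2
  to (np.float64(0.5339978600000002), np.float64(-0.3540469), 0.043) cm [0.  0.  1.7] len 1.7
33.46627436578274 [-0.00788938 -0.09870111]
```

View pics/s1.png

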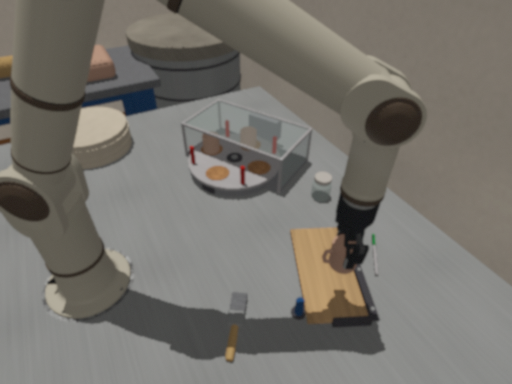

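The mug is held upright over the board. I'll lower it.

Emit:
{"fn": "arm_command", "kwargs": {
  "series": [
    [[-0.25,0.35,3,0,0.4],[0,0,4,0,0.4],[0,0,4,0,0.4],[0,0,2,0,0.4],[0,0,1,0,0.4],[0,0,0.3,0,0.4],[0,0,0.1,0,0.4],[0,0,0,0,0.4]]
  ]
}}

```text
clock: 19.85
tool_pos: [0.5359, -0.3534, 0.0508]
ee_rot: [-180.0, 0.1, 155.2]
contact_force: [0.4, 0.2, -0.3]
opening: 0.723
finger_force: 33.5
```

Emit:
{"fn": "arm_command", "kwargs": {
  "series": [
    [[0,0,0.1,0,0.4],[0,0,0.1,0,0.4],[0,0,0.1,0,0.4],[0,0,0,0,0.4]]
  ]
}}

```text
clock: 20.25
tool_pos: [0.5347, -0.3532, 0.0463]
ee_rot: [-180.0, 0.0, 155.2]
contact_force: [0.5, -0.1, -1.5]
opening: 0.726
finger_force: 33.5
```

Emit:
{"fn": "arm_command", "kwargs": {
  "series": [
    [[0,0,0.1,0,0.4],[0,0,0.1,0,0.4],[0,0,0.1,0,0.4],[0,0,0,0,0.4]]
  ]
}}

```text
clock: 20.65
tool_pos: [0.5347, -0.3531, 0.0431]
ee_rot: [180.0, -0.0, 155.2]
contact_force: [0.2, -0.1, -1.2]
opening: 0.726
finger_force: 33.5
```

Emit:
{"fn": "arm_command", "kwargs": {
  "series": [
    [[0,0,0.1,0,0.4],[0,0,0,0,0.4]]
  ]
}}

```text
clock: 20.85
tool_pos: [0.5348, -0.3531, 0.0429]
ee_rot: [-180.0, -0.0, 155.2]
contact_force: [-2.7, 1.4, 3.8]
opening: 0.728
finger_force: 33.9
```

Emit:
{"fn": "arm_command", "kwargs": {
  "series": [
    [[0,0,0.1,0,0.4],[0,0,0,0,0.4]]
  ]
}}

```text
clock: 21.05
tool_pos: [0.5348, -0.3532, 0.0429]
ee_rot: [-180.0, 0.0, 155.2]
contact_force: [-4.4, 2.3, 11.0]
opening: 0.726
finger_force: 34.4
```

Emit:
{"fn": "arm_command", "kwargs": {
  "series": [
    [[0,0,-0.1,0,0.75],[0,0,0,0,0.85],[0,0,0,0,0.95],[0,0,0,0,0.95],[0,0,-1,0,0.95],[0,0,-3,0,0.95],[0,0,-4,0,0.95],[0,0,-4,0,0.95],[0,0,-3,0,0.95]]
  ]
}}

```text
clock: 21.95
tool_pos: [0.5356, -0.3536, 0.1959]
ee_rot: [-180.0, 0.2, 155.2]
contact_force: [-0.2, 0.9, 0.6]
opening: 0.951
finger_force: 0.0
```

```bash
python3 - <<'E'
from h import *
def pol(a,r=.150): a=np.radians(a); return CC+r*np.array([np.cos(a),np.sin(a)])
q=pol(165);print(q)
plan((*q,.19),(*q,.085),yaw=150)
rim(*b2w(-.005,-.095),.07,.1,rad=.08)
E
```

```text
[0.41951113 0.30302286]
t 21.9 pos [ 0.5356 -0.3536  0.1959] rot [-179.98    0.18  155.2 ] F [-0.2  0.9  0.6] turn 0.091
  to (np.float64(0.41951112605663976), np.float64(0.30302285676537816), 0.19) cm [42.89 51.06  0.59] len 66.7
  to (np.float64(0.41951112605663976), np.float64(0.30302285676537816), 0.085) cm [ 0.   0.  10.5] len 10.5
n 181
circ 527.523193359375 -351.3334655761719 38.06586837768555 median [ 0.5295 -0.3444  0.0795] z95 0.0845 x [0.4962 0.5626] y [-0.383  -0.3226]
```

Emit:
{"fn": "arm_command", "kwargs": {
  "series": [
    [[0,0,0,0.091,0.5],[2.52,3.0,0,0,0.5],[2.52,3.0,0,0,0.5],[2.52,3.0,0,0,0.5],[2.52,3.0,0,0,0.5],[2.52,3.0,0,0,0.5],[2.52,3.0,0,0,0.5],[2.52,3.0,0,0,0.5],[2.52,3.0,0,0,0.5],[2.52,3.0,0,0,0.5]]
  ]
}}

```text
clock: 23.0
tool_pos: [0.4731, -0.0044, 0.1929]
ee_rot: [180.0, 0.1, 150.0]
contact_force: [-0.0, 0.0, -0.2]
opening: 0.497
finger_force: 0.0
```

Emit:
{"fn": "arm_command", "kwargs": {
  "series": [
    [[2.52,3.0,0,0,0.5],[2.52,3.0,0,0,0.5],[2.52,3.0,0,0,0.5],[2.52,3.0,0,0,0.5],[2.52,3.0,0,0,0.5],[2.52,3.0,0,0,0.5],[2.52,3.0,0,0,0.5],[0,0,0,0,0.5],[0,0,0,0,0.5]]
  ]
}}

```text
clock: 23.9
tool_pos: [0.4252, 0.265, 0.1925]
ee_rot: [180.0, 0.0, 150.1]
contact_force: [0.2, -0.3, 0.6]
opening: 0.502
finger_force: 0.0
```

```bash
cat >> h.py <<'E'
def pol(a,r=.150): a=np.radians(a); return CC+r*np.array([np.cos(a),np.sin(a)])
E
python3 - <<'E'
from h import *
q=pol(165);print(q, ctrl.sense()['joint_pos'].round(0))
plan((*q,.19),(*q,.085),yaw=150)
r=rim(*q,.10,.13,rad=.03,name='wrist'); print(r.mean(0))
E
```

```text
[0.41951113 0.30302286] [-17.  16. -21. 112.   7.  53.  19.]
t 23.9 pos [0.4252 0.265  0.1925] rot [1.7999e+02 1.0000e-02 1.5014e+02] F [ 0.2 -0.3  0.6] turn 0.003
  to (np.float64(0.41951112605663976), np.float64(0.30302285676537816), 0.19) cm [2.4  3.   0.25] len 3.9
  to (np.float64(0.41951112605663976), np.float64(0.30302285676537816), 0.085) cm [ 0.   0.  10.5] len 10.5
n 388
circ 420.2757568359375 307.23004150390625 7.794134616851807 median [0.4187 0.3071 0.1183] z95 0.1197 x [0.4128 0.4272] y [0.2998 0.3144]
[0.4189983  0.30709035 0.11659622]
```

Emit:
{"fn": "arm_command", "kwargs": {
  "series": [
    [[2.4,3.15,0,0,0.5],[0,0,3,0,0.5],[0,0,4,0,0.5],[0,0,3,0,0.5],[0,0,1.6,0,0.5],[0,0,0,0,0.4],[0,0,0,0,0.25],[0,0,0,0,0.25],[0,0,0,0,0.25]]
  ],
  "newtons": 20
}}

```text
clock: 24.85
tool_pos: [0.4217, 0.3038, 0.0777]
ee_rot: [179.9, 0.1, 150.0]
contact_force: [-0.5, 0.5, 1.1]
opening: 0.249
finger_force: 0.0
```

Emit:
{"fn": "arm_command", "kwargs": {
  "series": [
    [[-0.15,-0.5,0,-0.035,0.25],[-0.306,-1.0,0,-0.0698,0.25],[-0.306,-1.0,0,-0.0698,0.25],[-0.306,-1.0,0,-0.0698,0.25],[-0.306,-1.0,0,-0.0698,0.25],[-0.306,-1.0,0,-0.0698,0.25],[-0.306,-1.0,0,-0.0698,0.25],[-0.306,-1.0,0,-0.0698,0.25]]
  ]
}}

```text
clock: 25.65
tool_pos: [0.4219, 0.2263, 0.0776]
ee_rot: [179.9, 0.2, -179.8]
contact_force: [1.3, 1.2, -0.9]
opening: 0.247
finger_force: 0.5
```

```bash
python3 - <<'E'
from h import *
s=ctrl.sense(); v=s['tool_pos'][:2]-CC; print(np.hypot(*v),np.degrees(np.arctan2(v[1],v[0]))%360,s['ee_rot'],s['contact_force'],s['finger_force'],s['joint_pos'].round())
E
```

```text
0.14745746794247647 194.87424810806274 [ 1.79918577e+02  1.64540259e-01 -1.79827207e+02] [ 1.33230089  1.16405489 -0.85206579] 0.5470055155456066 [ -9.  25. -27. 120.  18.  39.  43.]
```

Emit:
{"fn": "arm_command", "kwargs": {
  "series": [
    [[-0.306,-1.0,0,-0.0698,0.25],[-0.306,-1.0,0,-0.0698,0.25],[-0.306,-1.0,0,-0.0698,0.25],[-0.306,-1.0,0,-0.0698,0.25],[-0.306,-1.0,0,-0.0698,0.25],[-0.306,-1.0,0,-0.0698,0.25],[-0.306,-1.0,0,-0.0698,0.25],[-0.306,-1.0,0,-0.0698,0.25],[-0.306,-1.0,0,-0.0698,0.25],[-0.306,-1.0,0,-0.0698,0.25]]
  ]
}}

```text
clock: 26.65
tool_pos: [0.4789, 0.1439, 0.0773]
ee_rot: [179.9, 0.1, -139.8]
contact_force: [-5.1, 6.5, 4.0]
opening: 0.247
finger_force: 4.1
```

Emit:
{"fn": "arm_command", "kwargs": {
  "series": [
    [[-0.306,-1.0,0,-0.0698,0.25],[-0.306,-1.0,0,-0.0698,0.25],[-0.306,-1.0,0,-0.0698,0.25],[-0.306,-1.0,0,-0.0698,0.25],[-0.306,-1.0,0,-0.0698,0.25],[0,0,0,0,0.25],[0,0,0,0,0.25]]
  ]
}}

```text
clock: 27.35
tool_pos: [0.5268, 0.1197, 0.0767]
ee_rot: [-180.0, 0.0, -120.2]
contact_force: [0.3, -0.2, 0.2]
opening: 0.25
finger_force: 0.0
```

```bash
python3 - <<'E'
from h import *
s=ctrl.sense(); v=s['tool_pos'][:2]-CC; print(np.hypot(*v),np.degrees(np.arctan2(v[1],v[0]))%360,s['ee_rot'],s['contact_force'],s['finger_force'],s['joint_pos'].round())
E
```

```text
0.14933670783099093 255.43230386630813 [-1.79958395e+02  5.67123987e-03 -1.20157642e+02] [ 0.26243259 -0.15701568  0.222967  ] 0.0 [ 15.  33. -38. 111.  29.  46. 110.]
```

Emit:
{"fn": "arm_command", "kwargs": {
  "series": [
    [[0,0,0,0,0.45],[0,0,0,0,0.45],[0,0,-2,0,0.45],[0,0,-4,0,0.6],[0,0,-5,0.13,1],[0,0,-2,0.13,1],[0,0,0,0.13,1],[0,0,0,0.13,1],[0,0,0,0.13,1],[0,0,0,0.13,1]]
  ]
}}

```text
clock: 28.35
tool_pos: [0.5263, 0.1199, 0.2065]
ee_rot: [-180.0, 0.0, -165.0]
contact_force: [0.4, -0.2, 0.4]
opening: 1.003
finger_force: 0.0
```

```bash
python3 - <<'E'
from h import *
plan((*(CC-.105*np.array([.866,.5])),.205),yaw=-165)
E
```

```text
t 28.4 pos [0.5263 0.1199 0.2065] rot [-1.7997e+02  1.0000e-02 -1.6504e+02] F [ 0.4 -0.2  0.4] turn -0.001
  to (np.float64(0.47347), np.float64(0.2117), 0.205) cm [ 2.73 10.23  0.15] len 10.6
```

Emit:
{"fn": "arm_command", "kwargs": {
  "series": [
    [[0.9,3.4,0,0,1],[0.9,3.4,0,0,1],[0.9,3.4,0,0,1],[0,0,0,0,1],[0,0,0,0,1]]
  ]
}}

```text
clock: 28.85
tool_pos: [0.4731, 0.212, 0.2065]
ee_rot: [-180.0, 0.0, -164.6]
contact_force: [0.3, -0.8, 0.1]
opening: 1.001
finger_force: 0.0
```

```bash
python3 - <<'E'
from h import *
p,d,w=cloud('wrist'); cv2.imwrite('pics/w2.png',p)
q=rim(.4735,.2117,.10,.125,name='wrist')
# algebraic circle fit of outer points by ring
from scipy.optimize import least_squares
f=lambda c: np.hypot(q[:,0]-c[0],q[:,1]-c[1])-.0285
r=least_squares(f,[.4735,.2117],loss='soft_l1',f_scale=.003).x; print('fit',r)
o=q[f(r)>.006]; print('handle pts',len(o), np.degrees(np.arctan2(*(o[:,:2].mean(0)-r)[::-1])) if len(o) else 0)
plan((*r,.19),(*r,.072))
E
```

```text
n 1844
circ 476.263916015625 206.98828125 38.79191589355469 median [0.482  0.2052 0.1138] z95 0.1155 x [0.4402 0.5133] y [0.1795 0.2382]
fit [0.4823442  0.20853168]
handle pts 120 -166.97777022673571
t 28.9 pos [0.4741 0.2102 0.2062] rot [-179.95    0.   -164.78] F [-0.2 -0.6  0. ] turn -0.0
  to (np.float64(0.48234420106399617), np.float64(0.20853167837229325), 0.19) cm [-0.75 -0.37  1.62] len 1.8
  to (np.float64(0.48234420106399617), np.float64(0.20853167837229325), 0.072) cm [ 0.   0.  11.8] len 11.8
```

View pics/w2.png

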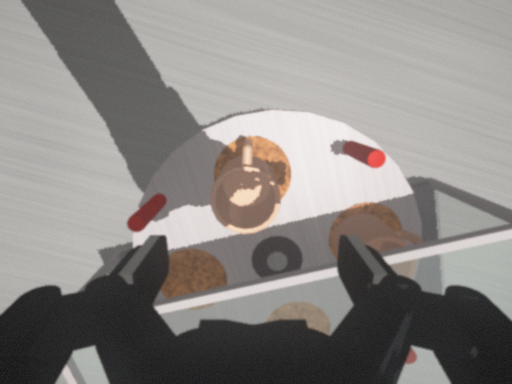

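The mug is at (245,195) with its handle pointing up-image along tool x, slightly off its cork. I'll grasp it.

Emit:
{"fn": "arm_command", "kwargs": {
  "series": [
    [[-0.75,-0.37,3,0,1],[0,0,4,0,1],[0,0,4,0,1],[0,0,1.6,0,1],[0,0,0.8,0,1],[0,0,0,0,1],[0,0,0,0,0.6],[0,0,0,0,0.4],[0,0,0,0,0.4],[0,0,0,0,0.4]]
  ],
  "newtons": 30
}}

```text
clock: 29.95
tool_pos: [0.4833, 0.2102, 0.0743]
ee_rot: [-180.0, 0.2, -164.7]
contact_force: [-1.0, -1.4, 7.0]
opening: 0.731
finger_force: 32.4
```

Emit:
{"fn": "arm_command", "kwargs": {
  "series": [
    [[0,0,0,0,0.4],[0,0,-1,0,0.4],[0,0,-2,0,0.4],[0,0,-3,0,0.4],[0,0,-3,0,0.4],[0,0,-3,0,0.4],[0,0,0,0.14,0.4],[0,0,0,0.14,0.4],[0,0,0,0.14,0.4],[0,0,0,0.14,0.4]]
  ]
}}

```text
clock: 30.95
tool_pos: [0.4819, 0.2097, 0.1934]
ee_rot: [180.0, 0.1, 162.9]
contact_force: [0.0, -0.1, -1.8]
opening: 0.731
finger_force: 33.3
```

```bash
python3 - <<'E'
from h import *
q=b2w(-.005,0)
plan((*q,.19),yaw=155.2)
rim(*b2w(-.005,-.095),.07,.1,rad=.08)
E
```

```text
t 30.9 pos [0.4819 0.2097 0.1934] rot [1.7997e+02 5.0000e-02 1.6289e+02] F [ 0.  -0.1 -1.8] turn 0.134
  to (np.float64(0.5738503600000001), np.float64(-0.2678059), 0.19) cm [-28.38 -39.49   0.34] len 48.6
n 199
circ 545.9755249023438 -305.42767333984375 38.12013244628906 median [ 0.5471 -0.3047  0.08  ] z95 0.0854 x [0.5122 0.5809] y [-0.3388 -0.2793]
```

Mug 1 has been knocked along the board. I'll re-measure it before choosing the next spot.

```bash
cat >> h.py <<'E'
from scipy.optimize import least_squares
def ring(cx,cy,z0,z1,rad=.07,name='top'):
    q=rim(cx,cy,z0,z1,rad,name)
    f=lambda c: np.hypot(q[:,0]-c[0],q[:,1]-c[1])-.0285
    r=least_squares(f,[q[:,0].mean(),q[:,1].mean()],loss='soft_l1',f_scale=.003).x
    o=q[f(r)>.007]; a=np.degrees(np.arctan2(*(o[:,:2].mean(0)-r)[::-1])) if len(o) else None
    print('ring',r.round(4),'bay',w2b(r).round(4),'handle',a,len(o)); return r
E
python3 - <<'E'
from h import *
ring(.547,-.305,.07,.1)
p,_=vision.capture('top');cv2.imwrite('pics/t2.png',cv2.resize(p[70:235,215:440],None,fx=3.5,fy=3.5,interpolation=cv2.INTER_CUBIC))
q=b2w(.02,.045)
plan((*q,.19),yaw=155.2)
E
```

```text
n 196
circ 544.704833984375 -306.7814025878906 38.567691802978516 median [ 0.5495 -0.3084  0.0799] z95 0.0856 x [0.5123 0.5808] y [-0.3389 -0.2796]
ring [ 0.5513 -0.3088] bay [-0.0083 -0.0467] handle 158.3654669617178 7
t 31.1 pos [0.4819 0.2098 0.1931] rot [1.7998e+02 5.0000e-02 1.6340e+02] F [ 0.9 -0.3 -1.9] turn 0.143
  to (np.float64(0.61542286), np.float64(-0.23744239999999997), 0.19) cm [-30.88 -35.     0.31] len 46.7
```

View pics/t2.png

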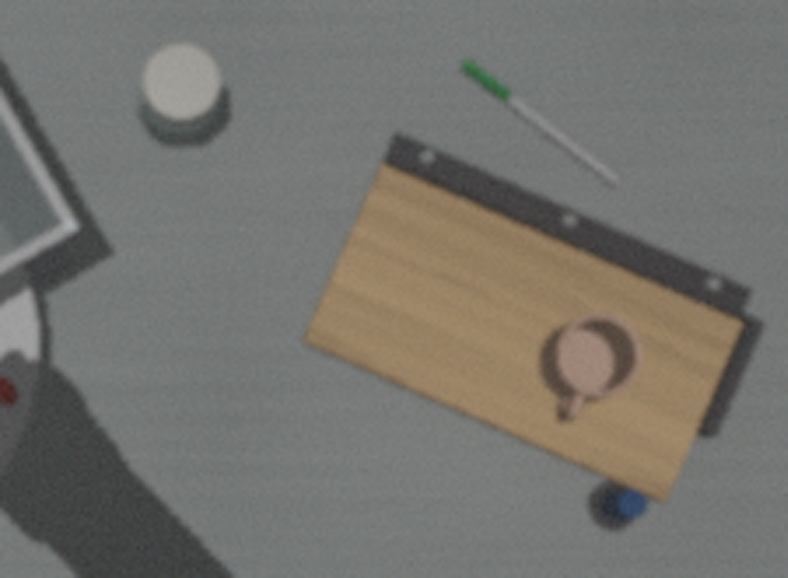

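Mug 1 stands upright at bay (-8,-47) mm, and the board is still home. Mug 2 goes to bay (20,45).

Emit:
{"fn": "arm_command", "kwargs": {
  "series": [
    [[0,0,0,0.143,0.4],[-2.573,-2.917,0,0,0.4],[-2.573,-2.917,0,0,0.4],[-2.573,-2.917,0,0,0.4],[-2.573,-2.917,0,0,0.4],[-2.573,-2.917,0,0,0.4],[-2.573,-2.917,0,0,0.4],[-2.573,-2.917,0,0,0.4],[-2.573,-2.917,0,0,0.4],[-2.573,-2.917,0,0,0.4]]
  ]
}}

```text
clock: 32.1
tool_pos: [0.5811, -0.1276, 0.1927]
ee_rot: [180.0, 0.0, 155.3]
contact_force: [-0.5, 0.1, -1.8]
opening: 0.731
finger_force: 33.4
```

Emit:
{"fn": "arm_command", "kwargs": {
  "series": [
    [[-2.573,-2.917,0,0,0.4],[-2.573,-2.917,0,0,0.4],[-2.573,-2.917,0,0,0.4],[0,0,0,0,0.4],[0,0,0,0,0.4]]
  ]
}}

```text
clock: 32.6
tool_pos: [0.6134, -0.2393, 0.1919]
ee_rot: [180.0, -0.1, 155.0]
contact_force: [0.3, 1.0, -2.1]
opening: 0.729
finger_force: 33.5
```

```bash
python3 - <<'E'
from h import *
q=b2w(.02,.045)
plan((*q,.0463),yaw=155.2); print(ctrl.sense()['finger_force'],w2b(ctrl.sense()['tool_pos']))
E
```

```text
t 32.6 pos [ 0.6134 -0.2393  0.1919] rot [ 1.7997e+02 -5.0000e-02  1.5502e+02] F [ 0.3  1.  -2.1] turn -0.003
  to (np.float64(0.61542286), np.float64(-0.23744239999999997), 0.0463) cm [-0.1   0.26 14.56] len 14.6
33.45839738845825 [0.01898476 0.04243367]
```

Emit:
{"fn": "arm_command", "kwargs": {
  "series": [
    [[-0.1,0.25,3,0,0.4],[0,0,4,0,0.4],[0,0,4,0,0.4],[0,0,2,0,0.4],[0,0,1,0,0.4],[0,0,0.4,0,0.4],[0,0,0.2,0,0.4],[0,0,0.1,0,0.4],[0,0,0,0,0.4]]
  ]
}}

```text
clock: 33.5
tool_pos: [0.6168, -0.2365, 0.0466]
ee_rot: [180.0, 0.1, 155.0]
contact_force: [-0.1, -0.2, -1.2]
opening: 0.731
finger_force: 33.5
```

Emit:
{"fn": "arm_command", "kwargs": {
  "series": [
    [[0,0,0.1,0,0.4],[0,0,0.1,0,0.4],[0,0,0,0,0.4]]
  ]
}}

```text
clock: 33.8
tool_pos: [0.6158, -0.2363, 0.0434]
ee_rot: [-180.0, 0.0, 155.0]
contact_force: [-0.4, 0.7, -1.5]
opening: 0.729
finger_force: 33.5
```

Emit:
{"fn": "arm_command", "kwargs": {
  "series": [
    [[0,0,0.1,0,0.4],[0,0,0,0,0.4]]
  ]
}}

```text
clock: 34.0
tool_pos: [0.616, -0.2363, 0.0424]
ee_rot: [-180.0, 0.0, 155.0]
contact_force: [0.2, 0.3, -0.0]
opening: 0.729
finger_force: 33.6
```

Emit:
{"fn": "arm_command", "kwargs": {
  "series": [
    [[0,0,0.1,0,0.4],[0,0,0,0,0.4]]
  ]
}}

```text
clock: 34.2
tool_pos: [0.616, -0.2363, 0.0424]
ee_rot: [-180.0, 0.0, 155.0]
contact_force: [-3.1, -0.0, 7.1]
opening: 0.727
finger_force: 34.1
```

Emit:
{"fn": "arm_command", "kwargs": {
  "series": [
    [[0,0,-0.1,0,0.75],[0,0,0,0,0.82],[0,0,0,0,0.86],[0,0,0,0,0.86],[0,0,-1,0,0.86],[0,0,-3,0,0.86],[0,0,-4,0,0.86],[0,0,-4,0,0.86],[0,0,-3,0,0.86]]
  ]
}}

```text
clock: 35.1
tool_pos: [0.6168, -0.2364, 0.196]
ee_rot: [180.0, 0.2, 155.0]
contact_force: [0.2, -0.5, 0.4]
opening: 0.861
finger_force: 0.0
```

```bash
python3 - <<'E'
from h import *
q=np.array([.4203,.3045])
plan((*q,.195),yaw=150)
E
```

```text
t 35.1 pos [ 0.6168 -0.2364  0.196 ] rot [179.98   0.18 155.02] F [ 0.2 -0.5  0.4] turn 0.088
  to (np.float64(0.4203), np.float64(0.3045), 0.195) cm [44.07 37.01  0.1 ] len 57.5
```

Emit:
{"fn": "arm_command", "kwargs": {
  "series": [
    [[0,0,0,0.088,0.5],[3.148,2.644,0,0,0.5],[3.148,2.644,0,0,0.5],[3.148,2.644,0,0,0.5],[3.148,2.644,0,0,0.5],[3.148,2.644,0,0,0.5],[3.148,2.644,0,0,0.5],[3.148,2.644,0,0,0.5],[3.148,2.644,0,0,0.5],[3.148,2.644,0,0,0.5]]
  ]
}}

```text
clock: 36.1
tool_pos: [0.4891, 0.1131, 0.1932]
ee_rot: [180.0, 0.1, 150.0]
contact_force: [0.6, -0.8, -0.0]
opening: 0.497
finger_force: 0.0
```

Emit:
{"fn": "arm_command", "kwargs": {
  "series": [
    [[3.148,2.644,0,0,0.5],[3.148,2.644,0,0,0.5],[3.148,2.644,0,0,0.5],[3.148,2.644,0,0,0.5],[3.148,2.644,0,0,0.5],[0,0,0,0,0.5],[0,0,0,0,0.5]]
  ]
}}

```text
clock: 36.8
tool_pos: [0.419, 0.306, 0.1929]
ee_rot: [180.0, 0.0, 150.2]
contact_force: [0.7, -0.9, 0.2]
opening: 0.499
finger_force: 0.0
```

```bash
python3 - <<'E'
from h import *
q=np.array([.4203,.3045])
r=rim(*q,.10,.13,rad=.03,name='wrist')
plan((*q,.195),yaw=150)
ring(.616,-.236,.07,.1); ring(.5513,-.3088,.07,.1,.05)
E
```

```text
n 382
circ 419.3722229003906 303.63604736328125 8.048867225646973 median [0.4177 0.3049 0.1183] z95 0.1197 x [0.4119 0.4263] y [0.2965 0.3114]
t 36.9 pos [0.4197 0.3045 0.1927] rot [-1.7999e+02  4.0000e-02  1.5000e+02] F [ 0.2 -0.  -0.5] turn 0.0
  to (np.float64(0.4203), np.float64(0.3045), 0.195) cm [-0.05  0.03 -0.23] len 0.2
n 195
circ 601.4917602539062 -249.25303649902344 49.83428192138672 median [ 0.6116 -0.2354  0.0804] z95 0.085 x [0.5671 0.6448] y [-0.2898 -0.2053]
ring [ 0.6142 -0.2354] bay [0.018  0.0464] handle -139.95316923098892 13
n 200
circ 545.568115234375 -308.1343688964844 37.60371398925781 median [ 0.5491 -0.3081  0.0799] z95 0.0851 x [0.5124 0.5806] y [-0.34   -0.2794]
ring [ 0.5513 -0.3088] bay [-0.0083 -0.0467] handle 158.7092183625045 7
```

Both mugs are standing well. I'll turn the carousel again.

Emit:
{"fn": "arm_command", "kwargs": {
  "series": [
    [[0,0,3,0,0.5],[0,0,4,0,0.5],[0,0,3,0,0.5],[0,0,1.6,0,0.5],[0,0,0,0,0.4],[0,0,0,0,0.25],[0,0,0,0,0.25],[0,0,0,0,0.25]]
  ],
  "newtons": 20
}}

```text
clock: 37.75
tool_pos: [0.4206, 0.305, 0.0775]
ee_rot: [179.9, 0.1, 149.9]
contact_force: [-0.6, -0.3, -0.9]
opening: 0.251
finger_force: 0.1
```

Emit:
{"fn": "arm_command", "kwargs": {
  "series": [
    [[-0.15,-0.5,0,-0.035,0.25],[-0.306,-1.0,0,-0.0698,0.25],[-0.306,-1.0,0,-0.0698,0.25],[-0.306,-1.0,0,-0.0698,0.25],[-0.306,-1.0,0,-0.0698,0.25],[-0.306,-1.0,0,-0.0698,0.25],[-0.306,-1.0,0,-0.0698,0.25],[-0.306,-1.0,0,-0.0698,0.25]]
  ]
}}

```text
clock: 38.55
tool_pos: [0.4205, 0.2277, 0.0775]
ee_rot: [179.9, 0.1, -179.8]
contact_force: [0.0, 1.1, 1.0]
opening: 0.248
finger_force: 0.5
```

Emit:
{"fn": "arm_command", "kwargs": {
  "series": [
    [[-0.306,-1.0,0,-0.0698,0.25],[-0.306,-1.0,0,-0.0698,0.25],[-0.306,-1.0,0,-0.0698,0.25],[-0.306,-1.0,0,-0.0698,0.25],[-0.306,-1.0,0,-0.0698,0.25],[-0.306,-1.0,0,-0.0698,0.25],[-0.306,-1.0,0,-0.0698,0.25],[-0.306,-1.0,0,-0.0698,0.25],[-0.306,-1.0,0,-0.0698,0.25],[-0.306,-1.0,0,-0.0698,0.25]]
  ]
}}

```text
clock: 39.55
tool_pos: [0.4778, 0.145, 0.0773]
ee_rot: [179.9, 0.1, -139.8]
contact_force: [-6.3, 6.9, 4.1]
opening: 0.253
finger_force: 4.1
```

```bash
python3 - <<'E'
from h import *
s=ctrl.sense(); v=s['tool_pos'][:2]-CC; print(np.hypot(*v),np.degrees(np.arctan2(v[1],v[0]))%360,s['ee_rot'],s['contact_force'],s['finger_force'],s['joint_pos'].round())
E
```

```text
0.14730174066589932 234.00428705414782 [ 1.79901020e+02  7.41670265e-02 -1.39825467e+02] [-6.34804698  6.9390153   4.06100154] 4.119789898395538 [ 16.  31. -44. 116.  31.  44.  83.]
```

Emit:
{"fn": "arm_command", "kwargs": {
  "series": [
    [[-0.306,-1.0,0,-0.0698,0.25],[-0.306,-1.0,0,-0.0698,0.25],[-0.306,-1.0,0,-0.0698,0.25],[-0.306,-1.0,0,-0.0698,0.25],[-0.306,-1.0,0,-0.0698,0.25],[-0.03,-0.1,0,0,0.25],[0,0,0,0,0.25],[0,0,0,0,0.45],[0,0,0,0,0.45]]
  ]
}}

```text
clock: 40.45
tool_pos: [0.5262, 0.1209, 0.0764]
ee_rot: [-180.0, -0.0, -120.1]
contact_force: [0.4, 0.2, -0.3]
opening: 0.454
finger_force: 0.0
```

Emit:
{"fn": "arm_command", "kwargs": {
  "series": [
    [[0,0,-2,0,0.45],[0,0,-4,0,0.6],[0,0,-4,0,1],[0,0,-3,0,1],[0,0,0,0.12,1],[0,0,0,0.12,1],[0,0,0,0.11,1],[0,0,0,0,1]]
  ]
}}

```text
clock: 41.25
tool_pos: [0.5262, 0.121, 0.2065]
ee_rot: [-179.9, -0.0, -140.2]
contact_force: [0.3, 0.6, 0.1]
opening: 0.998
finger_force: 0.0
```

```bash
python3 - <<'E'
from h import *
plan((.475,.2117,.205),yaw=-140)
ring(.475,.2117,.1,.125,name='wrist')
E
```

```text
t 41.2 pos [0.5262 0.121  0.2065] rot [-1.7994e+02 -1.0000e-02 -1.4016e+02] F [0.3 0.6 0.1] turn -0.003
  to (0.475, 0.2117, 0.205) cm [-1.91 10.24  0.15] len 10.4
n 1915
circ 474.4710388183594 210.9375 38.38450241088867 median [0.4736 0.2036 0.1123] z95 0.1154 x [0.444  0.5098] y [0.1849 0.2444]
ring [0.4816 0.2135] bay [-0.2906  0.3982] handle -149.14145457102586 115
```

Emit:
{"fn": "arm_command", "kwargs": {
  "series": [
    [[-0.85,3.32,0,0,1],[-0.85,3.32,0,0,1],[-0.85,3.32,0,0,1],[0,0,0,0,1],[0,0,0,0,1]]
  ]
}}

```text
clock: 41.8
tool_pos: [0.4816, 0.2146, 0.2063]
ee_rot: [-180.0, -0.0, -139.8]
contact_force: [0.5, -0.4, -0.4]
opening: 1.004
finger_force: 0.0
```

```bash
python3 - <<'E'
from h import *
r=ring(.4816,.2135,.1,.125,name='wrist')
plan((*r,.205),(*r,.072))
E
```

```text
n 1828
circ 475.53936767578125 211.06732177734375 38.76860427856445 median [0.479  0.2121 0.1139] z95 0.1154 x [0.4438 0.5115] y [0.1856 0.2449]
ring [0.4808 0.2145] bay [-0.2919  0.3988] handle -148.76135803864167 111
t 41.9 pos [0.4822 0.2134 0.2061] rot [-1.7997e+02 -3.0000e-02 -1.3998e+02] F [ 0.4 -0.1  0. ] turn -0.0
  to (np.float64(0.48075434335276684), np.float64(0.21453840285443013), 0.205) cm [0.04 0.18 0.11] len 0.2
  to (np.float64(0.48075434335276684), np.float64(0.21453840285443013), 0.072) cm [ 0.   0.  13.3] len 13.3
```

Emit:
{"fn": "arm_command", "kwargs": {
  "series": [
    [[0,0.15,3,0,1],[0,0,4,0,1],[0,0,4,0,1],[0,0,1.6,0,1],[0,0,0.8,0,1],[0,0,0,0,1],[0,0,0,0,0.6],[0,0,0,0,0.4],[0,0,0,0,0.4],[0,0,0,0,0.4]]
  ],
  "newtons": 30
}}

```text
clock: 42.85
tool_pos: [0.4825, 0.2156, 0.0742]
ee_rot: [-179.9, 0.2, -140.1]
contact_force: [-2.2, -0.6, 6.4]
opening: 0.725
finger_force: 32.4
```

Emit:
{"fn": "arm_command", "kwargs": {
  "series": [
    [[0,0,0,0,0.4],[0,0,-1,0,0.4],[0,0,-2,0,0.4],[0,0,-3,0,0.4],[0,0,-3,0,0.4],[0,0,-3,0,0.4],[0,0,0,0.14,0.4],[0,0,0,0.14,0.4],[0,0,0,0.14,0.4],[0,0,0,0.14,0.4]]
  ]
}}

```text
clock: 43.85
tool_pos: [0.4812, 0.2149, 0.1933]
ee_rot: [-180.0, 0.1, -172.5]
contact_force: [-0.4, 0.5, -1.2]
opening: 0.723
finger_force: 33.3
```

Emit:
{"fn": "arm_command", "kwargs": {
  "series": [
    [[0,0,0,0.14,0.4],[0,0,0,0.14,0.4],[0,0,0,0.14,0.4],[0,0,0,0.145,0.4],[0,0,0,0,0.4]]
  ]
}}

```text
clock: 44.35
tool_pos: [0.4811, 0.2151, 0.1932]
ee_rot: [180.0, 0.0, 155.4]
contact_force: [-0.2, 0.1, -1.9]
opening: 0.722
finger_force: 33.3
```

```bash
python3 - <<'E'
from h import *
q=b2w(-.03,.115)
plan((*q,.19),yaw=155.2)
ring(.6142,-.2354,.07,.1,.05); ring(.5513,-.3088,.07,.1,.05)
E
```

```text
t 44.4 pos [0.4811 0.2151 0.1932] rot [1.7998e+02 5.0000e-02 1.5540e+02] F [-0.2  0.1 -1.9] turn 0.004
  to (np.float64(0.5993978600000001), np.float64(-0.15292139999999993), 0.19) cm [-26.17 -28.45   0.32] len 38.7
n 193
circ 609.8827514648438 -231.31358337402344 37.389652252197266 median [ 0.6138 -0.233   0.0804] z95 0.0858 x [0.577  0.6449] y [-0.2659 -0.2058]
ring [ 0.6144 -0.2348] bay [0.018 0.047] handle 153.3185974100566 6
n 201
circ 544.9913330078125 -306.44525146484375 38.27036666870117 median [ 0.5492 -0.3037  0.0797] z95 0.0841 x [0.5123 0.5803] y [-0.3401 -0.2796]
ring [ 0.5512 -0.3089] bay [-0.0084 -0.0468] handle 157.77237197422755 9
```

Emit:
{"fn": "arm_command", "kwargs": {
  "series": [
    [[-2.617,-2.845,0,0,0.4],[-2.617,-2.845,0,0,0.4],[-2.617,-2.845,0,0,0.4],[-2.617,-2.845,0,0,0.4],[-2.617,-2.845,0,0,0.4],[-2.617,-2.845,0,0,0.4],[-2.617,-2.845,0,0,0.4],[-2.617,-2.845,0,0,0.4],[-2.617,-2.845,0,0,0.4],[-2.617,-2.845,0,0,0.4]]
  ]
}}

```text
clock: 45.45
tool_pos: [0.6013, -0.1542, 0.1924]
ee_rot: [180.0, -0.0, 155.6]
contact_force: [0.8, 0.9, -1.2]
opening: 0.721
finger_force: 33.4
```

Emit:
{"fn": "arm_command", "kwargs": {
  "series": [
    [[0,0,0,0,0.4],[0,0,0,0,0.4]]
  ]
}}

```text
clock: 45.65
tool_pos: [0.6008, -0.1539, 0.1919]
ee_rot: [180.0, -0.1, 155.4]
contact_force: [-0.1, 1.0, -1.8]
opening: 0.726
finger_force: 33.5
```

```bash
python3 - <<'E'
from h import *
q=b2w(-.03,.115)
plan((*q,.0463),yaw=155.2); print(ctrl.sense()['finger_force'],w2b(ctrl.sense()['tool_pos']))
E
```

```text
t 45.6 pos [ 0.6008 -0.1539  0.1919] rot [ 1.7997e+02 -5.0000e-02  1.5542e+02] F [-0.1  1.  -1.8] turn 0.004
  to (np.float64(0.5993978600000001), np.float64(-0.15292139999999993), 0.0463) cm [ 0.16  0.03 14.56] len 14.6
33.453734535723925 [-0.02837489  0.11472283]
```

Emit:
{"fn": "arm_command", "kwargs": {
  "series": [
    [[0.15,0,3,0,0.4],[0,0,4,0,0.4],[0,0,4,0,0.4],[0,0,2,0,0.4],[0,0,1,0,0.4],[0,0,0.4,0,0.4],[0,0,0.2,0,0.4],[0,0,0.1,0,0.4],[0,0,0,0,0.4]]
  ]
}}

```text
clock: 46.55
tool_pos: [0.6006, -0.1521, 0.0465]
ee_rot: [180.0, 0.1, 155.5]
contact_force: [-0.9, -0.8, -0.5]
opening: 0.725
finger_force: 33.5
```

Emit:
{"fn": "arm_command", "kwargs": {
  "series": [
    [[0,0,0.1,0,0.4],[0,0,0.1,0,0.4],[0,0,0.1,0,0.4],[0,0,0,0,0.4]]
  ]
}}

```text
clock: 46.95
tool_pos: [0.5998, -0.1521, 0.0423]
ee_rot: [-180.0, 0.0, 155.4]
contact_force: [-0.2, -0.7, -1.0]
opening: 0.723
finger_force: 33.5
```

Emit:
{"fn": "arm_command", "kwargs": {
  "series": [
    [[0,0,0.1,0,0.4],[0,0,0,0,0.4]]
  ]
}}

```text
clock: 47.15
tool_pos: [0.5997, -0.1521, 0.0422]
ee_rot: [-180.0, 0.0, 155.4]
contact_force: [-2.6, -0.5, 7.0]
opening: 0.719
finger_force: 34.1
```

Emit:
{"fn": "arm_command", "kwargs": {
  "series": [
    [[0,0,-0.1,0,0.75],[0,0,0,0,0.82],[0,0,0,0,0.86],[0,0,0,0,0.86],[0,0,-1,0,0.86],[0,0,-3,0,0.86],[0,0,-4,0,0.86],[0,0,-4,0,0.86],[0,0,-4,0,0.86],[0,0,-3,0,0.86]]
  ]
}}

```text
clock: 48.15
tool_pos: [0.6005, -0.1518, 0.236]
ee_rot: [180.0, 0.2, 155.5]
contact_force: [0.0, -0.7, 0.2]
opening: 0.857
finger_force: 0.0
```

Emit:
{"fn": "arm_command", "kwargs": {
  "series": [
    [[4,2,0,0,0.86],[4,2,0,0,0.86],[4,2,0,0,0.86],[4,2,0,0,0.86],[4,2,0,0,0.86],[0,2,0,0,0.86],[0,0,0,0,0.86]]
  ]
}}

```text
clock: 48.85
tool_pos: [0.4678, 0.0434, 0.2336]
ee_rot: [179.9, 0.1, 155.8]
contact_force: [0.8, 0.4, 0.1]
opening: 0.859
finger_force: 0.0
```

```bash
python3 - <<'E'
from h import *
ring(.6142,-.2354,.07,.1,.05); ring(.5513,-.3088,.07,.1,.05); ring(.5994,-.153,.07,.1,.05)
board(); p,_=vision.capture('top'); cv2.imwrite('pics/f.png',cv2.resize(p,(800,600),interpolation=cv2.INTER_CUBIC)); plan()
E
```

```text
n 197
circ 608.61865234375 -231.53973388671875 39.11850357055664 median [ 0.6139 -0.2322  0.0797] z95 0.0843 x [0.5766 0.6448] y [-0.2662 -0.2055]
ring [ 0.6143 -0.2349] bay [0.0179 0.0468] handle 152.78997374944387 9
n 193
circ 545.5413818359375 -308.1045227050781 37.56471252441406 median [ 0.548  -0.3078  0.0795] z95 0.0846 x [0.5167 0.5807] y [-0.3403 -0.2794]
ring [ 0.5514 -0.309 ] bay [-0.0081 -0.0468] handle 157.3601829940283 4
n 186
circ 591.8161010742188 -147.20423889160156 38.296974182128906 median [ 0.5942 -0.1459  0.0808] z95 0.0852 x [0.5616 0.6272] y [-0.1815 -0.1206]
ring [ 0.5971 -0.1503] bay [-0.0332  0.1165] handle 146.47057187671706 11
board area 5511.0 rect bay mm ((0.1048126220703125, -1.040374755859375), (299.58453369140625, 151.70687866210938), 89.78926849365234) 
 [[-76.30000305175781, -150.60000610351562], [75.4000015258789, -151.10000610351562], [76.5, 148.5], [-75.19999694824219, 149.0]]
t 49.1 pos [0.4678 0.039  0.2323] rot [-1.7998e+02 -1.0000e-02  1.5533e+02] F [ 0.8 -0.3 -0.4] turn -0.0
```

View pics/f.png

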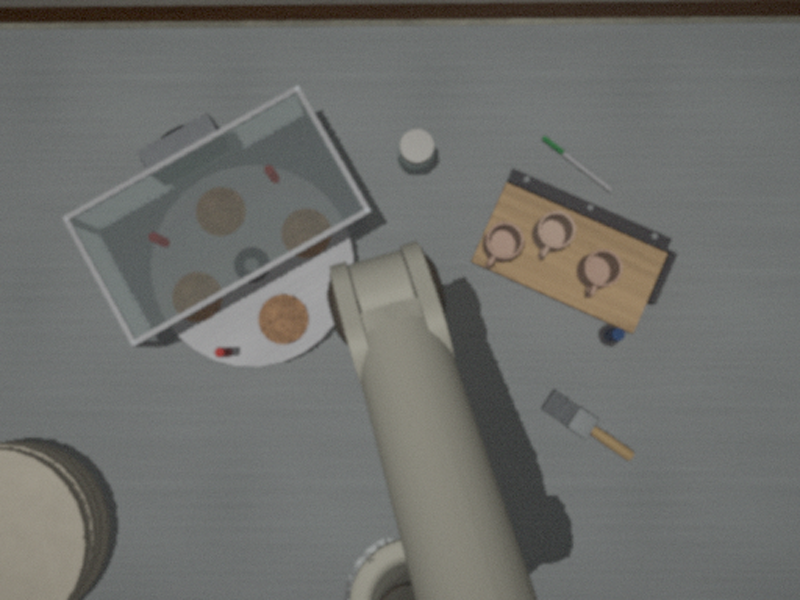

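All three mugs stand on the board, at (503,241), (554,233) and (600,269). The board is home, the carousel is empty and in a click position, and the bystanders are where they started.

```bash
python3 -c "
from station import workorder
print(workorder.hand_in())"
```

```text
the job is handed in; nothing more can be done
None
```

Job handed in: the board is home in its bay, all three mugs present stand upright on it, the carousel rests in a click, and the pen, brush and jar were left alone; the hand-in returned no verdict, so this rests on my last camera check.

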